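# Gauge the headspace of a soap jar

## Robot

A 7-joint arm with a two-finger parallel gripper is mounted at the origin on the work surface. World frame = base frame: x ahead of the robot, y to its left, z up, the work surface at z = 0. Lengths are in m, angles in rad, forces in N, time in s.
With the tool pointing down it reaches from about 0.425 to 0.925 m from the base axis. Payload 6.8 kg.
Tool frame: the origin (TCP) lies between the finger pads; the fingertips stand r.tip_reach ahead of it and the grasp point (between the pads) lies 11 mm behind it (r.tip_reach is the distance from the TCP to the fingertips, in m); z points along the fingers, y is the direction in which the jaws open and shut (so a half turn about z gives the same grasp; the last joint's range is limited). The gripper opens to 85 mm and grips with 20 to 120 N. Pads are 22 mm wide; open, the fingers measure 114 mm over their backs; the gripper's body (76 mm by 85 mm) begins 54 mm behind the grasp point. The pads swing forward as they close: fully open they stand 13 mm farther back than shut.
Start: joints at [1.143, 0.477, 0.022, 1.555, -0.011, 1.109, -0.083], TCP at [0.212, -0.641, 0.239] pointing down, gripper open.
Joint ranges: [-2.96, 2.96], [-0.34, 2.1], [-1.41, 1.46], [0.24, 2.44], [-1.37, 4.51], [0.17, 1.92], [-2.96, 2.96]. Speed limits (rad/s): [2.39, 2.39, 3.14, 3.14, 3.14, 3.14, 3.14].

## Interface

Orientations are given as a rotation vector (axis times angle).
In Python, from bench import r, eyes, spotter gives the robot as it stands.
- The arm moves only by the tool carry_out, never from a script. Its argument "series" is text: rows parted by semicolons, each of 5 numbers parted by spaces: the shift along the tool's x, y, z in cm, then the turn about the tool's z in rad, then the opening, from 0 (shut) to 1 (fully open). In form: x y z yaw gripper; .... A call has 1 to 8 rows; each row shifts and turns the commanded pose from where the row before left it, along the tool's axes as they then stand; what a row does not reach is not made up. A row lasts 1/8 s, in which the tool goes at most 62.5 mm and 10.7 degrees, less where a joint would pass 70% of its speed; a pose out of reach is approached as far as the arm can. A call with a gripper value outside its range is refused whole. The fingers move at their own pace and stop on an object; "grip_force" is the grip in N (left out, the last holds). Time passes only in rows, so rows that do not move let the fingers close. It gives the time, the measured TCP pose, the force and the opening at its end, in the units of the state.
- r.get_obs(): the state, without advancing time (a new reading comes with each control period).
- eyes.grab_frame(name): name is "side" or "top" or "wrist"; returns a dict with "color" (384x512x3 uint8, blue, green, red), "intrinsics" (3x3 intrinsics, pixels), "R" (3x3) and "t" (3): a world point X has camera coordinates R X + t; the wrist camera has in their place "T_tool_cam" (4x4, takes a point from camera to tool coordinates, whose origin is the TCP and whose axes are the flange's). Camera axes: x right, y down, z forward; pixel columns grow to the right and rows downward; lengths in m; the calibration is good to about 2 mm. The wrist camera is an equidistant fisheye: a pixel r from the principal point sees the ray r / f radians off the axis. A picture is of the moment at which its call begins: read the wrist's pose just before it. There is no depth.
- r.hand_in(): hands the job in, once; it reports no verdict.
Trained networks look in a picture, given as the dict that the camera call returned (one of the last four; its "shot" number tells which), for a name from the list of things; names that differ only in an ending like _2 or _b are one class to them, and where a whole thing is asked for, a point or a joint stands for the part that bears it (a point fixed in the world has none). Each returns a list of dicts, best first, with "confidence" (0 to 1); they miss things now and then, are a little off and sometimes report something else, mostly with a low value. They report only what shows in the picture. A call takes as long as a camera call. They do not tell look-alikes from the thing itself.
- spotter.search_frame(picture, query): "uv" ([column, row] in pixels, amid what is visible of it).
- spotter.trace(picture, query): "pixels" (384x512 bool, what is visible of it) and "uv" ([column, row] in pixels, amid what is visible of it).
- spotter.mark_of(picture, query): "uv" ([column, row] in pixels: a listed point, or the origin of a listed thing).
The state is a dict: "clock": time; "joints": joint angles; "qvel": joint speeds; "tau": joint torques, N m; "tcp_pos": TCP position; "orientation": TCP orientation; "contact_force": force on the tool from outside, world axes, zero at the start; "moment": the same for the moment, N m; "grip_width": finger opening in m.
Only numpy, scipy, OpenCV 4.12 (cv2) and the standard library are available. Lean on these libraries where they do the work, as an engineer would, in place of code of your own. Each camera call takes 0.05 s, during which the arm holds its last target.

## Task

Take the depth gauge from its wooden holder and seat its foot squarely on the mouth of the open jar that lies back in the sloping cradle, then slide the probe gently down until its tip touches the soap inside the jar. While it is touching, with the foot still sitting on the rim, press the red lock lever fully down; leave the locked gauge standing on the jar, tip still on the soap, without disturbing the other things on the bench.

Things in the scene. Friction and masses are not known exactly. Their poses are not given: they have to be found in the camera images.
- gauge_foot (a point): Loose depth gauge (0.27 kg), upright in the holder: round aluminium foot (80 mm wide, 9 mm thick), white centring cone beneath (54 mm wide at the foot, 36 mm at its end, 14 mm long), probe rod sliding through its centre. This point: centre of the foot's underside, which comes to lie on the jar's rim. z up along the rod, x to the lock lever's side (at the start within 0.6 rad of world x).
- probe_knob (a point): Centre of the blue knob atop the probe rod: a block 26 (x) by 24 (y) by 32 mm high, axes as gauge_foot. With the probe fully raised it is 92 mm above gauge_foot along z; it comes down with the probe, by at most 46 mm. The probe slides stiffly (about 2.5 N) and stays where left. Held by the knob, the foot hangs on the rod, sinking at most to the fully raised stop.
- probe_tip (a point): Lower end of the probe: a short spring-loaded brass contact tip (6 mm diameter) in the end of the 8 mm steel rod, 110 mm below probe_knob; it gives at most 2.5 mm, at about 2 N per mm. With the probe fully raised it is 18 mm below the underside of the foot; it starts raised to within 6 mm.
- probe: The sliding probe (rod and knob, one rigid piece). Its origin is on the rod's axis, 92 mm below probe_knob; axes as gauge_foot.
- lever_pad (a point): Top of the thumb pad (14 by 24 mm) of the red lock lever on the foot, hinged 12 mm from the rod's axis on the gauge's +x side, 24 mm above the foot's underside. Open, it stands 0.6 rad up: pad 26 mm from the axis (along gauge x), 38 mm above the foot's underside. Fully down: pad 31 mm from the axis, 27.5 mm above the underside. Pressing it towards the foot takes about 2 to 3 N.
- lever (a joint): Angle of the lock lever: 0 standing up (open), 0.6 rad pressed fully down (locked). It stays where it is left.
- jar_mouth (a point): Centre of the open mouth, in the rim's plane, of the amber jar clamped in the sloping cradle. z points out of the mouth along the jar's axis, 30 degrees from vertical, leaning roughly towards the robot; x points to the high side of the rim. Rim 71 mm outside, 61 mm inside diameter. With the lever on the high side (x with x) the leaning knob is clear of a gripper that presses the lever from above.
- jar: The clamped, unmoving amber jar, 76 mm diameter, 85 mm tall; origin at the centre of its underside, axes as jar_mouth. The hard, pressed-in round soap inside is part of it; its flat top lies somewhere between 31 and 52 mm below the rim, and how deep must be felt.
- holder: The dark wooden cup, fixed, in which the gauge starts: 96 mm diameter, 60 mm high, bore 64 mm. Origin at the centre of its underside.
- jar_a: Bystander: closed amber jar with yellow label, 68 mm diameter, 75 mm tall; origin at the centre of its underside.
- jar_b: Bystander: closed amber jar with blue label, 68 mm diameter, 75 mm tall; origin at the centre of its underside.
- jar_c: Bystander: small closed amber jar with green label, 60 mm diameter, 60 mm tall; origin at the centre of its underside.
- label_roll: Bystander: roll of paper labels, 92 mm diameter, 45 mm high; origin at the centre of its underside.
- carton: Bystander: closed brown carton, 85 by 85 by 95 mm; origin at the centre of its underside.
- pot: Bystander: white ceramic pot, 72 mm diameter, 100 mm high; origin at the centre of its underside.
Mind the look-alikes: they are no part of the job. Several things look just like the part that bears jar_mouth: the one meant starts farthest from the robot's base.

How it is judged:
On the way, in this order (a step that is already met when the one before it is completed fails the run):
1. the gauge's foot sits on the jar's rim, lever still up, and the probe's tip presses on the soap (distance between gauge_foot and jar_mouth below 0.006 m and z of gauge_foot in the frame of jar_mouth below 0.003 m and angle between the z axis of gauge_foot and the z axis of jar_mouth, either way round below 0.07 rad and contact force between probe and jar above 0.5 N and value of joint lever below 0.3 rad), for 0.2 s.
2. the lock lever is pressed down while the tip touches the soap and the foot sits on the rim (distance between gauge_foot and jar_mouth below 0.006 m and z of gauge_foot in the frame of jar_mouth below 0.003 m and angle between the z axis of gauge_foot and the z axis of jar_mouth, either way round below 0.07 rad and contact force between probe and jar above 0.05 N and value of joint lever above 0.48 rad), for 0.2 s.
At the end, for the whole second after the job is handed in: The gauge stands at rest on the jar: centre of the foot's underside within 6 mm of the mouth's centre and less than 3 mm above the rim's plane, rod within 0.07 rad of the jar's axis, probe tip touching the soap (over 0.05 N), lever down past 0.48 rad (all of step 2 and linear speed of probe below 0.01 m/s).
It fails at once if the probe is rammed into the soap (over 30 N) (contact force between probe and jar above 30 N).
It fails at once if a bystander is moved more than 30 mm (distance of any of jar_a, jar_b, jar_c, label_roll, carton, pot from where it was at the start of the episode above 0.03 m).
It also fails if it takes over 51 s, if anything falls off the work surface, if the arm or the gripper's body presses on something with over 40 N, if the wrist force passes 120 N, or if a joint passes its speed limit or range.

## Working session

There is one attempt and no reset: what is moved stays moved. The work goes in short steps, Python scripts to look and compute and a tool call to move; the robot and the scene stay as the last step left them, time stands still between calls to the robot, and variables do not carry over. Pictures are saved under pics/ and viewed, and the job is handed in when it is done.

Besides the shell and the picture viewer there is one more tool, called after "Call:" as name(argument=value, ...) on one line, values as JSON. carry_out: Moves the arm, as the interface text tells. Its arguments: {"type":"object","properties":{"series":{"type":"string"},"grip_force":{"type":"number"}},"required":["series"]}

```bash
ls; mkdir -p pics; python3 - <<'E'
from bench import r,eyes,spotter
import cv2,numpy as np
print(r.get_obs(), r.tip_reach)
for n in ("side","top","wrist"):
    p=eyes.grab_frame(n)
    cv2.imwrite(f"pics/{n}0.png",p["color"])
    print(n,{k:(v.tolist() if hasattr(v,'tolist') else v) for k,v in p.items() if k!="color"})
    for q in ["gauge_foot","probe_knob","lever_pad","jar_mouth","holder","probe_tip"]:
        print(q,[(np.round(d["uv"],1).tolist(),round(d["confidence"],2)) for d in spotter.mark_of(p,q)])
E
```

```text
pics
{'clock': 0.0, 'joints': array([ 1.14291649,  0.47780997,  0.02232052,  1.55646691, -0.01148475,
        1.10931403, -0.08310109]), 'qvel': array([ 0.00070241, -0.00024591, -0.00141717,  0.00036745,  0.00046163,
       -0.00027872, -0.00101747]), 'tau': array([-3.94982235e-04, -5.96440566e+01,  1.60784326e+00, -2.81196749e+01,
        1.24492549e-02,  9.34429758e-03,  3.08708468e-05]), 'tcp_pos': array([ 0.21199816, -0.64022139,  0.2383122 ]), 'orientation': array([-3.09971529e+00, -4.99950614e-01,  6.90269750e-04]), 'contact_force': array([-0.05864879, -0.15965674,  1.02876081]), 'moment': array([-0.03864437, -0.03960765, -0.01897325]), 'grip_width': 0.08549849525441576} 0.008
side {'intrinsics': [[368.40881718980825, 0.0, 258.79593973280544], [0.0, 368.40881718980825, 192.2701495572014], [0.0, 0.0, 1.0]], 'R': [[-0.9919892602252772, -0.12567479845819568, -0.012773121396084403], [-0.08053858082046081, 0.7071146423576289, -0.7024972737049368], [0.09731826445808263, -0.6958410217829462, -0.7115718008795261]], 't': [0.5237250365601395, 0.15188040161494346, 1.3146855715762185], 'sh
[... 687 characters left out ...]
, 188.3], 0.69)]
lever_pad [([351.2, 182.9], 0.62)]
jar_mouth [([159.0, 282.7], 0.97), ([185.4, 196.0], 0.55)]
holder [([345.8, 200.1], 0.54)]
probe_tip [([238.0, 130.3], 0.28)]
wrist {'intrinsics': [[297.3186396354542, 0.0, 255.17748443470765], [0.0, 297.3186396354542, 191.25778033272888], [0.0, 0.0, 1.0]], 'T_tool_cam': [[-0.001103798467369559, -0.9480434229079521, -0.31813904178820107, 0.0840262521720554], [0.999998830836522, -0.0013831292191802444, 0.0006521343034820034, 0.000709255519824481], [-0.0010582790417280584, -0.3181379500068083, 0.94804384118612, -0.13413247586827942], [0.0, 0.0, 0.0, 1.0]], 'shot': 3}
gauge_foot []
probe_knob []
lever_pad []
jar_mouth []
holder []
probe_tip []
```

View pics/side0.png

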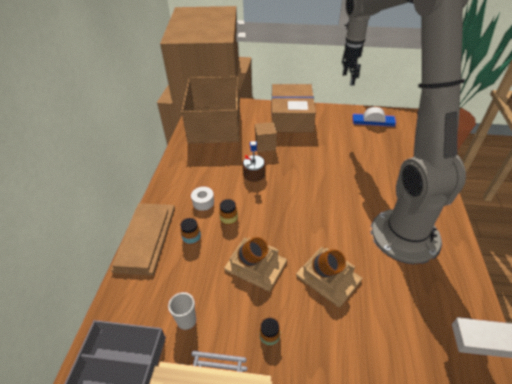

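View pics/top0.png

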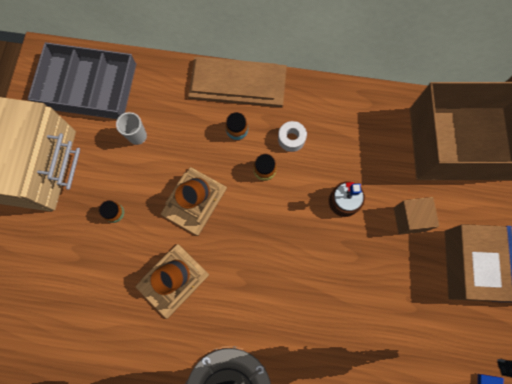

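View pics/wrist0.png

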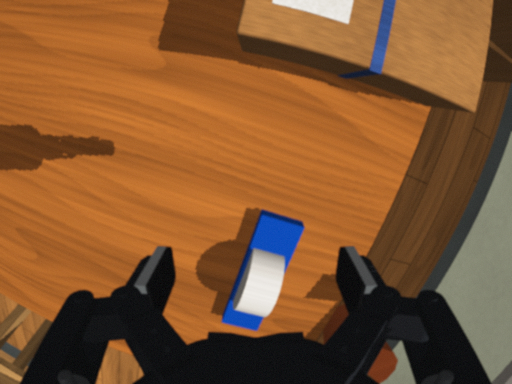

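The jar candidates are the cradled jar at side (255,250) / top (188,193) and the one at side (335,257) / top (165,280). The first is farther from the base (top ~(230,375)), so I choose it. Next I'll check a close crop and triangulate.

```bash
cat > h.py <<'E'
from bench import r,eyes,spotter
import cv2,numpy as np
from scipy.spatial.transform import Rotation as Ro
def ray(p,uv):
    K=p["intrinsics"];R=np.array(p["R"]);t=np.array(p["t"])
    d=R.T@np.linalg.solve(K,[uv[0],uv[1],1]); return -R.T@t,d/np.linalg.norm(d)
def wray(p,uv,obs):
    K=p["intrinsics"];a=np.array([uv[0]-K[0][2],uv[1]-K[1][2]]);rr=np.linalg.norm(a);th=rr/K[0][0]
    d=np.array([*(a/max(rr,1e-9)*np.sin(th)),np.cos(th)])
    T=np.array(p["T_tool_cam"]);W=Ro.from_rotvec(obs["orientation"]).as_matrix()
    return W@T[:3,3]+obs["tcp_pos"],W@T[:3,:3]@d
def tri(rays):
    A=np.zeros((3,3));b=np.zeros(3)
    for o,d in rays:
        P=np.eye(3)-np.outer(d,d);A+=P;b+=P@o
    X=np.linalg.solve(A,b)
    return X,[np.linalg.norm((np.eye(3)-np.outer(d,d))@(X-o)) for o,d in rays]
def atz(ray,z):
    o,d=ray;return o+d*(z-o[2])/d[2]
def proj(p,X):
    c=np.array(p["R"])@X+p["t"];u=np.array(p["intrinsics"])@c;return u[:2]/u[2]
def wproj(p,X,obs):
    T=np.array(p["T_tool_cam"]);W=Ro.from_rotvec(obs["orientation"]).as_matrix()
    c=W.T@(np.array(X)-obs["tcp_pos"]);c=T[:3,:3].T@(c-T[:3,3])
    th=np.arctan2(np.hypot(c[0],c[1]),c[2]);K=p["intrinsics"];f=K[0][0]
    a=c[:2]/max(np.hypot(*c[:2]),1e-9)
    return np.array([K[0][2],K[1][2]])+f*th*a
def show(ms): return [(np.round(d["uv"],1).tolist(),round(d["confidence"],2)) for d in ms]
E
python3 - <<'E'
from h import *
s=eyes.grab_frame("side");t=eyes.grab_frame("top")
for q in ["gauge_foot","probe_knob","lever_pad","jar_mouth","jar","holder","jar_a","jar_b","jar_c","label_roll","carton","pot"]:
    a=spotter.mark_of(s,q);b=spotter.mark_of(t,q)
    print(q,show(a),show(b))
    for x in a[:2]:
        for y in b[:2]:
            X,e=tri([ray(s,x["uv"]),ray(t,y["uv"])])
            if max(e)<.02: print("   ",X.round(4),np.round(e,4))
cs=s["color"][120:290,200:370];ct=t["color"][150:320,130:300]
c2=t["color"][160:230,310:380];c3=s["color"][130:200,220:290]
R=lambda i:cv2.resize(i,(400,300) if 0 else (390,290),interpolation=cv2.INTER_CUBIC)
cv2.imwrite("pics/crop1.png",np.vstack([np.hstack([R(cs),R(ct)]),np.hstack([R(c3),R(c2)])]))
E
```

```text
gauge_foot [([250.3, 160.9], 0.55)] [([350.4, 196.1], 0.84), ([113.1, 212.0], 0.18)]
    [ 0.5899 -0.266   0.0613] [0.0064 0.0064]
probe_knob [([251.5, 143.9], 0.57)] [([357.8, 188.4], 0.56)]
    [ 0.5861 -0.2663  0.1506] [0.0028 0.0028]
lever_pad [([246.5, 158.1], 0.43), ([266.7, 331.4], 0.18)] [([348.6, 182.8], 0.35)]
    [ 0.6106 -0.2504  0.0912] [0.0024 0.0024]
jar_mouth [([259.9, 249.0], 0.89), ([337.5, 257.0], 0.87), ([250.4, 162.4], 0.63)] [([160.8, 282.7], 0.88)]
    [0.2618 0.2137 0.1256] [0.0001 0.0001]
jar [([190.4, 234.9], 0.94), ([244.1, 250.5], 0.93), ([229.6, 217.0], 0.92), ([270.0, 337.8], 0.91), ([321.1, 267.7], 0.8)] [([178.8, 268.9], 0.87), ([196.5, 187.1], 0.86), ([265.4, 166.9], 0.61), ([237.3, 127.8], 0.59), ([111.7, 213.6], 0.59)]
    [0.5486 0.1788 0.0615] [0.0044 0.0044]
holder [([250.2, 174.3], 0.88)] [([343.5, 199.2], 0.77)]
    [ 0.5933 -0.2586 -0.0061] [0.0044 0.0044]
jar_a [([190.4, 234.9], 0.94), ([244.1, 250.5], 0.93), ([229.6, 217.0], 0.92), ([270.0, 337.8], 0.91), ([321.1, 267.7], 0.8)] [([178.8, 268.9], 0.87), ([196.5, 187.1], 0.86), ([265.4, 166.9]
[... 287 characters left out ...]
.9], 0.61), ([237.3, 127.8], 0.59), ([111.7, 213.6], 0.59)]
    [0.5486 0.1788 0.0615] [0.0044 0.0044]
jar_c [([190.4, 234.9], 0.94), ([244.1, 250.5], 0.93), ([229.6, 217.0], 0.92), ([270.0, 337.8], 0.91), ([321.1, 267.7], 0.8)] [([178.8, 268.9], 0.87), ([196.5, 187.1], 0.86), ([265.4, 166.9], 0.61), ([237.3, 127.8], 0.59), ([111.7, 213.6], 0.59)]
    [0.5486 0.1788 0.0615] [0.0044 0.0044]
label_roll [([204.5, 205.1], 0.61)] [([290.2, 141.5], 0.87)]
    [ 0.7534 -0.0741 -0.0166] [0.0002 0.0002]
carton [([263.0, 147.6], 0.76)] [([410.7, 218.4], 0.8)]
    [ 0.5666 -0.4719 -0.0281] [0.0018 0.0018]
pot [([184.9, 320.4], 0.56)] [([138.8, 136.4], 0.6)]
    [ 0.6998  0.4017 -0.0107] [0.0021 0.0021]
```

View pics/crop1.png

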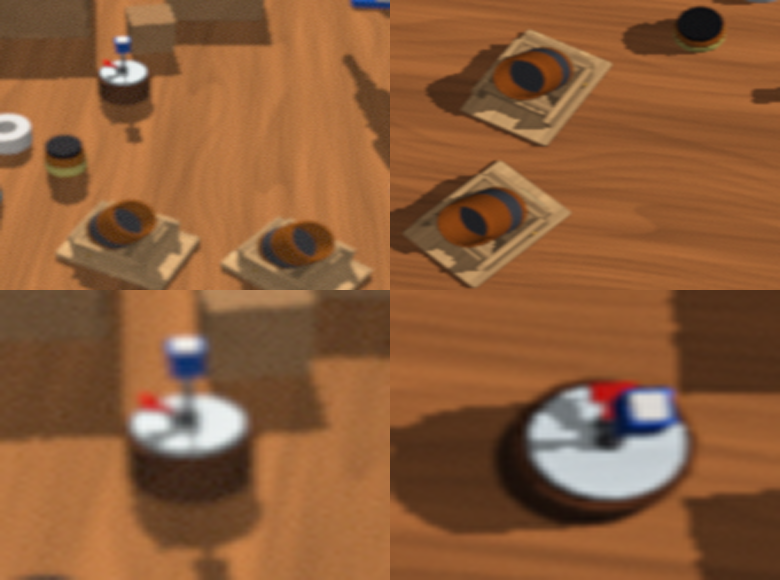

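The scene: the gauge sits in its holder at side (250,165) / top (347,195). The target jar is the cradle at top (188,193), mouth facing the robot. The bystanders are clear of both. The tool can't tilt, so I plan to grip the knob with the jaws along gauge y and let the gauge pivot in the grip. Next I'll move above the gauge and measure with the wrist camera.

```bash
cat >> h.py <<'E'
def go(X,yaw=None,obs=None):
    o=obs or r.get_obs();W=Ro.from_rotvec(o["orientation"]).as_matrix()
    y=np.arctan2(W[1,0],W[0,0])
    d=W.T@(np.array(X)-o["tcp_pos"])
    print("tool delta cm",(d*100).round(2),"yaw now %.3f"%y, "" if yaw is None else "yaw turn %.3f (tool z down: -world)"%(-(yaw-y)))
E
python3 - <<'E'
from h import *
o=r.get_obs();print(Ro.from_rotvec(o["orientation"]).as_matrix().round(3))
go([0.32,-0.36,0.3]); 
d=np.array([.53,-.29,.3])-[0.32,-0.36,0.3];print(Ro.from_rotvec(o["orientation"]).as_matrix().T@d*100)
E
```

```text
[[ 0.949  0.314  0.   ]
 [ 0.314 -0.949 -0.   ]
 [ 0.     0.    -1.   ]]
tool delta cm [ 19.06 -23.27  -6.07] yaw now 0.320 
[ 2.21358983e+01 -4.47924639e-02  4.50489216e-04]
```

Call:
carry_out(series="3.2 -3.9 -1 0 1;3.2 -3.9 -1 0 1;3.2 -3.9 -1 0 1;3.2 -3.9 -1 0 1;3.2 -3.9 -1 0 1;3.2 -3.9 -1 0 1;5.5 0 0 0 1;5.5 0 0 0 1", grip_force=20)

```text
clock: 3.35
tcp_pos: [0.4265, -0.3231, 0.3002]
orientation: [3.1, 0.499, 0.002]
contact_force: [0.9, -1.2, -0.1]
grip_width: 0.0851
```

Call:
carry_out(series="5.5 0 0 0 1;5 0 0 0 1;0 0 0 0 1")

```text
clock: 3.72
tcp_pos: [0.5286, -0.2874, 0.2989]
orientation: [-3.098, -0.51, -0.003]
contact_force: [0.6, 0.2, -0.0]
grip_width: 0.0852
```

```bash
python3 - <<'E'
from h import *
o=r.get_obs();p=eyes.grab_frame("wrist");print(o["clock"],o["tcp_pos"],o["contact_force"])
cv2.imwrite("pics/w1.png",p["color"])
for q,z in [("gauge_foot",.06),("probe_knob",.15),("lever_pad",.098),("holder",0)]:
    m=spotter.mark_of(p,q);print(q,show(m),[atz(wray(p,d["uv"],o),z).round(4) for d in m[:2]])
for z in (.152,.146):print(wproj(p,[.588,-.264,z],o))
t=eyes.grab_frame("top");cv2.imwrite("pics/t1.png",t["color"][150:320,100:330].repeat(3,0).repeat(3,1))
E
```

```text
3.725 [ 0.5285978  -0.28743872  0.29885793] [ 0.59246539  0.20399796 -0.03857149]
gauge_foot [([249.7, 114.1], 0.7), ([2.4, 74.7], 0.7)] [array([ 0.584 , -0.2623,  0.06  ]), array([0.548 , 0.1489, 0.06  ])]
probe_knob [([247.2, 119.0], 0.61)] [array([ 0.5846, -0.2614,  0.15  ])]
lever_pad [([246.3, 93.4], 0.54)] [array([ 0.6074, -0.2513,  0.098 ])]
holder [] []
[250.93959227 116.67573697]
[251.02928697 116.23613167]
```

View pics/w1.png

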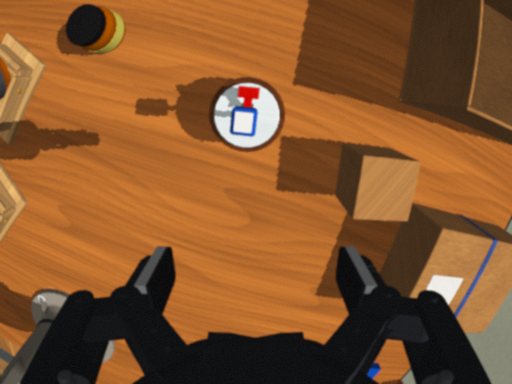

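```bash
python3 - <<'E'
from h import *
go([.585-.055*.91,-.262-.055*.42,.235],0.43)
E
```

```text
tool delta cm [ 1.27 -0.29  6.45] yaw now 0.318 yaw turn -0.112 (tool z down: -world)
```

Call:
carry_out(series="0.6 -0.1 3.2 -0.11 1;0.7 -0.1 3.2 0 1;0 0 0 0 1")

```text
clock: 4.4
tcp_pos: [0.5344, -0.2837, 0.2332]
orientation: [-3.067, -0.669, 0.006]
contact_force: [0.3, 0.1, 0.4]
grip_width: 0.0856
```

```bash
python3 - <<'E'
from h import *
o=r.get_obs();p=eyes.grab_frame("wrist");print(o["clock"],o["tcp_pos"],o["orientation"])
for q,z in [("gauge_foot",.06),("probe_knob",.15),("lever_pad",.098),("holder",0)]:
    m=spotter.mark_of(p,q);print(q,show(m),[atz(wray(p,d["uv"],o),z).round(4) for d in m[:2]])
c=p["color"][20:220,150:350]
cv2.imwrite("pics/w2.png",cv2.resize(c,(600,600),interpolation=cv2.INTER_CUBIC))
E
```

```text
4.4 [ 0.53438562 -0.28371636  0.23323854] [-3.06670483 -0.66850377  0.00614597]
gauge_foot [([257.9, 121.2], 0.78), ([248.9, 123.8], 0.27)] [array([ 0.5869, -0.2634,  0.06  ]), array([ 0.5806, -0.2561,  0.06  ])]
probe_knob [([251.5, 132.6], 0.84)] [array([ 0.5846, -0.2587,  0.15  ])]
lever_pad [([256.7, 100.2], 0.77), ([101.2, 6.7], 0.57)] [array([ 0.6069, -0.2528,  0.098 ]), array([ 0.6387, -0.072 ,  0.098 ])]
holder [([254.5, 120.5], 0.22)] [array([ 0.5811, -0.2619,  0.    ])]
```

View pics/w2.png

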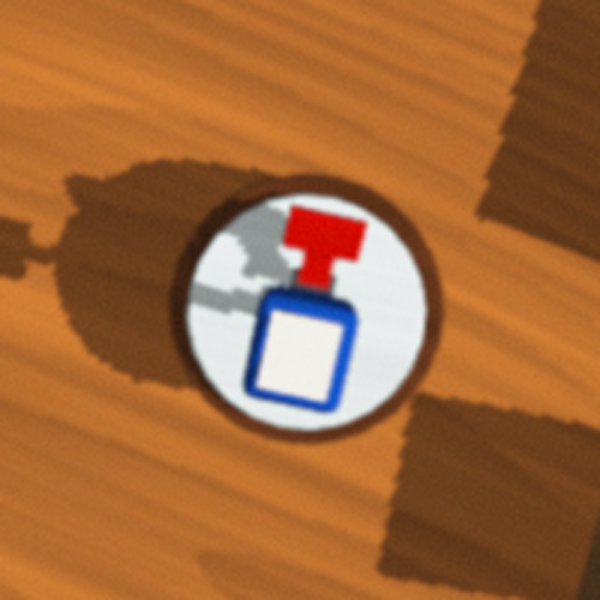

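View pics/t1.png

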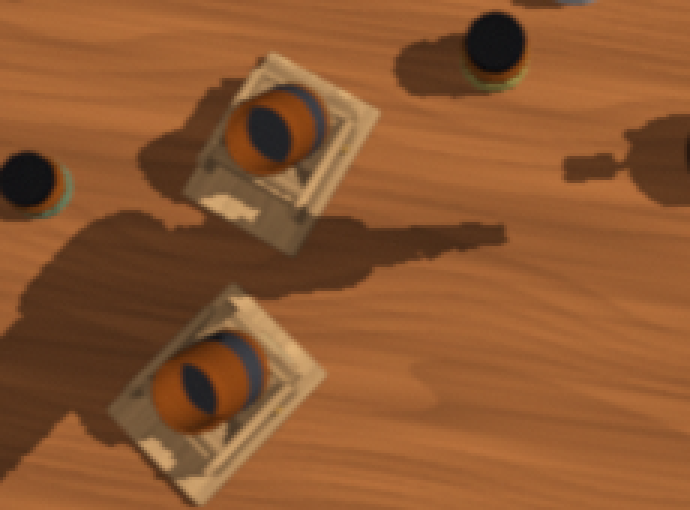

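The knob's top is at crop (300,355), with its edges turned about 0.21 rad clockwise from the image axes. The lever is above it at (327,232). So the gauge yaw is about 0.22.

```bash
python3 - <<'E'
from h import *
o=r.get_obs();p=eyes.grab_frame("wrist")
for z in(.162,.166):print(atz(wray(p,(250,138.3),o),z))
print(atz(wray(p,(256.3,124),o),.069)) # foot disc centre approx
print(atz(wray(p,(253,124),o),.069))
X=np.array([.5855,-.2605,.20])
go(X,.22)
E
```

```text
[ 0.58431705 -0.26052806  0.162     ]
[ 0.58486891 -0.2603387   0.166     ]
[ 0.58757277 -0.264662    0.069     ]
[ 0.58618779 -0.26161978  0.069     ]
tool delta cm [ 5.43 -0.18  3.7 ] yaw now 0.429 yaw turn 0.209 (tool z down: -world)
```

Call:
carry_out(series="5.4 -0.2 0 0 1;0 0 0 0.1 1;0 0 0 0.11 1;0 0 3 0 1;0 0 0 0 1")

```text
clock: 5.32
tcp_pos: [0.5833, -0.2595, 0.204]
orientation: [-3.121, -0.345, 0.005]
contact_force: [-0.3, 0.6, 0.7]
grip_width: 0.0855
```

```bash
python3 - <<'E'
from h import *
o=r.get_obs();p=eyes.grab_frame("wrist");print(o["clock"],o["tcp_pos"])
go([.5855,-.2608,.139],.22)
cv2.imwrite("pics/w3.png",p["color"])
s=eyes.grab_frame("side");cv2.imwrite("pics/s3.png",cv2.resize(s["color"][80:200,190:320],(780,600),interpolation=cv2.INTER_CUBIC)[:600])
E
```

```text
5.325 [ 0.5833345  -0.25945222  0.20404373]
tool delta cm [0.11 0.14 6.64] yaw now 0.220 yaw turn -0.000 (tool z down: -world)
```

View pics/w3.png

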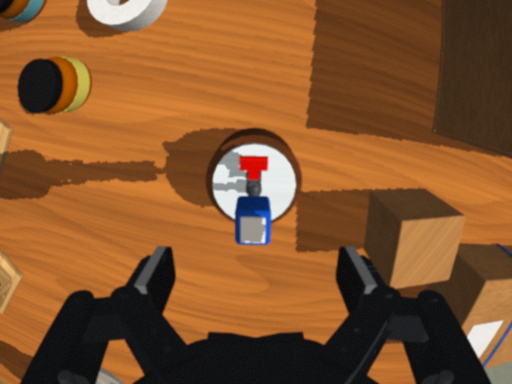

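View pics/s3.png

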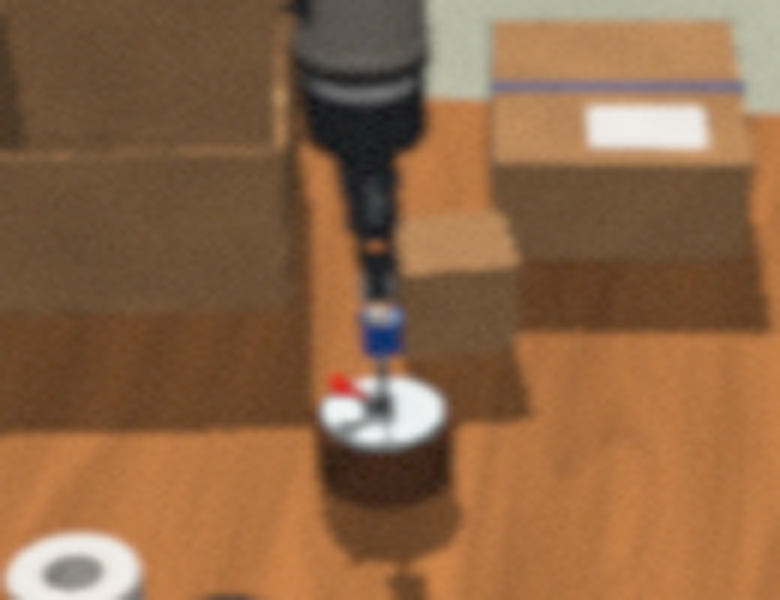

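The knob (253,222) and lever (254,165) line up with the fingers' midline. Next I descend and grip.

Call:
carry_out(series="0.1 0.05 3.2 0 1;0 0.05 3.3 0 1;0 0 0 0 1;0 0 0 0 0;0 0 0 0 0;0 0 0 0 0;0 0 0 0 0", grip_force=20)

```text
clock: 6.3
tcp_pos: [0.5861, -0.2602, 0.1409]
orientation: [3.123, 0.345, 0.001]
contact_force: [0.3, 1.5, 0.4]
grip_width: 0.0235
```

```bash
python3 - <<'E'
from h import *
o=r.get_obs();p=eyes.grab_frame("wrist");print(o["clock"],o["tcp_pos"],o["grip_width"],o["contact_force"])
cv2.imwrite("pics/w4.png",p["color"])
s=eyes.grab_frame("side");cv2.imwrite("pics/s4.png",cv2.resize(s["color"][80:200,190:320],(780,600),interpolation=cv2.INTER_CUBIC)[:600])
E
```

```text
6.3 [ 0.58608348 -0.26023236  0.14086957] 0.023546787238549555 [0.26123911 1.48395286 0.42466908]
```

View pics/w4.png

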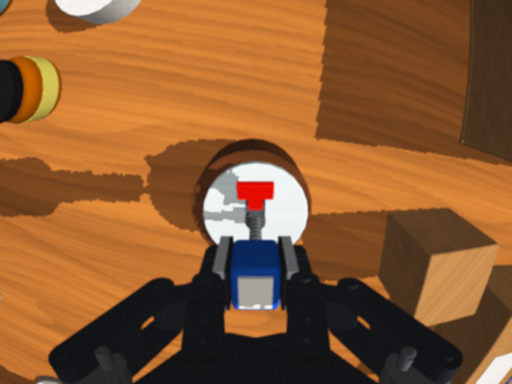

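Grip is good (23.5 mm). Next I tip the gauge over its foot edge, pulling the knob towards the robot so it pivots in the pads.

Call:
carry_out(series="-0.9 0 -0.3 0 0;-0.8 0 -0.25 0 0;-0.9 0 -0.15 0 0;-0.8 0 -0.1 0 0;0 0 0 0 0")

```text
clock: 7.02
tcp_pos: [0.5521, -0.2684, 0.149]
orientation: [3.122, 0.343, 0.0]
contact_force: [0.5, 1.2, 1.4]
grip_width: 0.0239
```

```bash
python3 - <<'E'
from h import *
o=r.get_obs();p=eyes.grab_frame("wrist");print(o["clock"],o["tcp_pos"],o["grip_width"],o["contact_force"])
s=eyes.grab_frame("side")
a=cv2.resize(p["color"][100:384,130:380],(400,450));b=cv2.resize(s["color"][110:200,210:290],(400,450),interpolation=cv2.INTER_CUBIC)
cv2.imwrite("pics/w5.png",np.hstack([a,b]))
E
```

```text
7.025 [ 0.55214913 -0.26839463  0.14899772] 0.023875152642869556 [0.49181887 1.15631381 1.39656753]
```

View pics/w5.png

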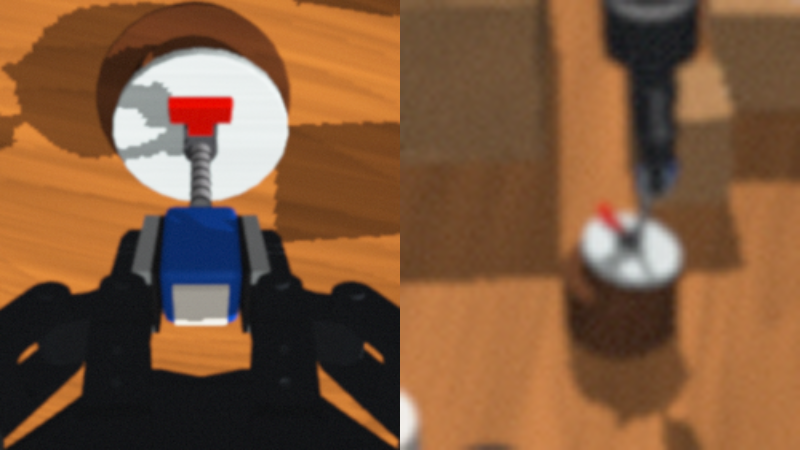

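The gauge is tilting: the foot's +x side is up and the knob has rotated in the pads. I continue.

Call:
carry_out(series="-0.9 0 0 0 0;-0.9 0 0.05 0 0;-0.4 0 0.05 0 0;0 0 0 0 0")

```text
clock: 7.62
tcp_pos: [0.5302, -0.2732, 0.1472]
orientation: [3.123, 0.343, -0.002]
contact_force: [0.1, 0.2, 2.8]
grip_width: 0.0236
```

```bash
cat >> h.py <<'E'
def tilt(o,p,uv,L=None):
    # tilt in the tool xz plane: foot top centre (9mm above underside) at pixel uv, distance L from knob centre
    W=Ro.from_rotvec(o["orientation"]).as_matrix();k=o["tcp_pos"]-W[:,2]*.011
    c,d=wray(p,uv,o);c=W.T@(c-k);d=W.T@d
    # intersect with tool plane y=c: use closest on xz
    d2=d[[0,2]];c2=c[[0,2]]
    for L in ([L] if L else [.077,.080,.083]):
        A=d2@d2;B=2*c2@d2;C=c2@c2-L*L;D=B*B-4*A*C
        if D<0: print(L,"none");continue
        for s in ((-B-D**.5)/2/A,(-B+D**.5)/2/A):
            q=c2+s*d2;print(L,"xz",(q*1000).round(1),"tilt deg %.1f"%np.degrees(np.arctan2(q[0],q[1])))
E
python3 - <<'E'
from h import *
o=r.get_obs();p=eyes.grab_frame("wrist");print(o["clock"],o["tcp_pos"],o["grip_width"],o["contact_force"])
s=eyes.grab_frame("side")
hsv=cv2.cvtColor(p["color"],cv2.COLOR_BGR2HSV)
m=((hsv[...,1]<45)&(hsv[...,2]>120)).astype(np.uint8);m[260:]=0
n,l,st,ce=cv2.connectedComponentsWithStats(m);i=1+np.argmax(st[1:,4]);
cn=max(cv2.findContours((l==i).astype(np.uint8),0,1)[0],key=cv2.contourArea);e=cv2.fitEllipse(cv2.convexHull(cn));print(e)
tilt(o,p,e[0])
cv2.ellipse(p["color"],e,(0,255,0),1)
a=cv2.resize(p["color"][100:384,130:380],(400,450));b=cv2.resize(s["color"][110:200,210:290],(400,450),interpolation=cv2.INTER_CUBIC)
cv2.imwrite("pics/w6.png",np.hstack([a,b]))
E
```

```text
7.625 [ 0.5302281  -0.27317088  0.14719012] 0.023600063506319487 [0.13716359 0.17385233 2.79580415]
((256.08978271484375, 164.08457946777344), (111.45722961425781, 113.09806060791016), 126.8621597290039)
0.077 xz [ 64.8 -41.6] tilt deg 122.7
0.077 xz [39.3 66.2] tilt deg 30.7
0.08 xz [ 65.7 -45.6] tilt deg 124.7
0.08 xz [38.4 70.2] tilt deg 28.6
0.083 xz [ 66.7 -49.5] tilt deg 126.6
0.083 xz [37.4 74.1] tilt deg 26.8
```

View pics/w6.png

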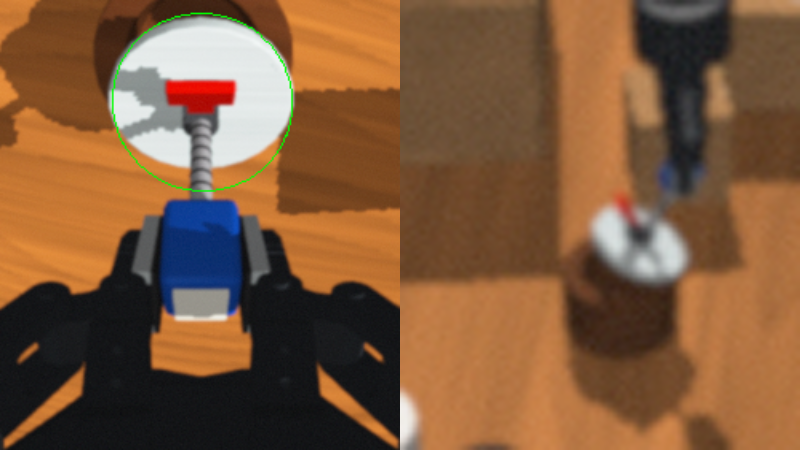

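The tilt is about 29–30° (disc at crop (201,96); the side view shows the same). I clamp harder and lift.

Call:
carry_out(series="0 0 0 0 0;0 0 0 0 0;0.2 0 -2 0 0;0 0 -4 0 0;0 0 -4 0 0;0 0 0 0 0", grip_force=90)

```text
clock: 8.48
tcp_pos: [0.5341, -0.2726, 0.2496]
orientation: [3.121, 0.344, 0.005]
contact_force: [-0.4, 0.3, -3.8]
grip_width: 0.023
```

```bash
python3 - <<'E'
from h import *
o=r.get_obs();p=eyes.grab_frame("wrist");print(o["clock"],o["tcp_pos"],o["grip_width"],o["contact_force"],o["joints"].round(2))
s=eyes.grab_frame("side")
for q in ("gauge_foot","probe_knob","probe_tip","lever_pad"): print(q,show(spotter.mark_of(p,q)))
c=np.array([255.6,160.6])
a=cv2.resize(p["color"][60:384,130:380],(400,518));b=cv2.resize(s["color"][70:180,210:295],(400,518),interpolation=cv2.INTER_CUBIC)
cv2.imwrite("pics/w7.png",np.hstack([a,b]))
t=eyes.grab_frame("top")
for q in ("jar_mouth","jar","gauge_foot"): print(q,show(spotter.mark_of(s,q)),show(spotter.mark_of(t,q)))
cv2.imwrite("pics/t7.png",cv2.resize(t["color"][150:250,140:240],(600,600),interpolation=cv2.INTER_CUBIC))
cv2.imwrite("pics/s7.png",cv2.resize(s["color"][210:310,210:310],(600,600),interpolation=cv2.INTER_CUBIC))
E
```

```text
8.475 [ 0.53405026 -0.27263557  0.24958158] 0.022973026550705083 [-0.42076345  0.27399098 -3.84782803] [ 0.53  0.35 -0.21  1.72  0.08  1.07 -1.06]
gauge_foot []
probe_knob [([255.9, 260.9], 0.82)]
probe_tip []
lever_pad [([253.2, 162.4], 0.63)]
jar_mouth [([335.1, 258.2], 0.84), ([258.1, 247.5], 0.58)] [([158.0, 281.9], 0.64), ([186.6, 198.8], 0.57)]
jar [([245.6, 253.2], 0.76), ([229.5, 215.0], 0.73), ([266.6, 335.1], 0.73), ([190.2, 234.8], 0.66), ([322.1, 263.2], 0.59)] [([197.7, 189.0], 0.95), ([236.9, 129.9], 0.95), ([263.1, 167.0], 0.71), ([113.9, 211.6], 0.71), ([179.7, 270.3], 0.6)]
gauge_foot [([257.8, 138.8], 0.61)] [([357.4, 191.3], 0.56)]
```

View pics/w7.png

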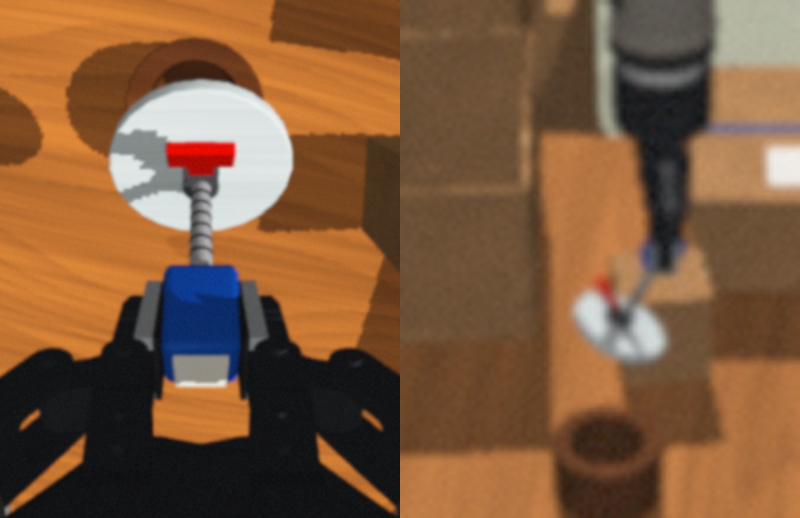

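View pics/t7.png

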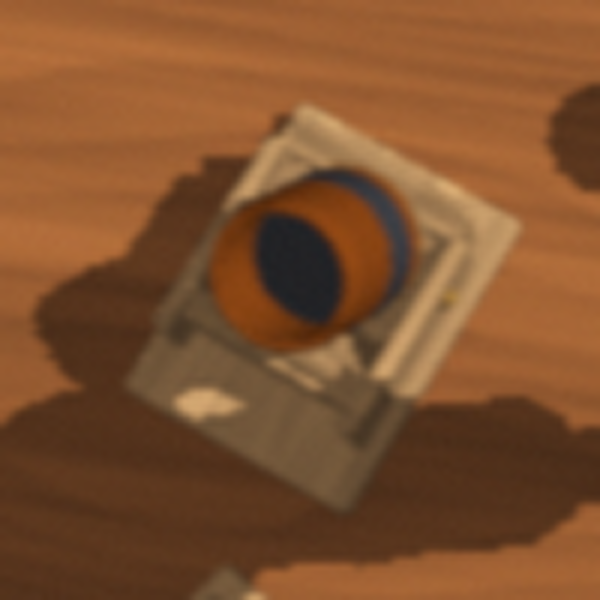

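View pics/s7.png

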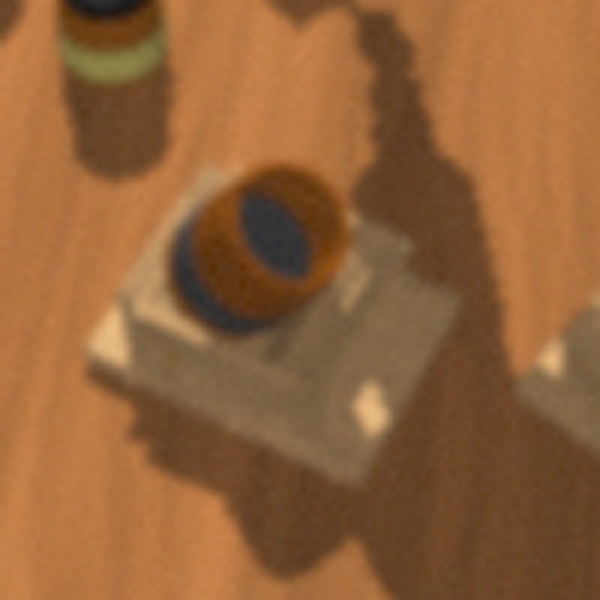

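The gauge is held tilted ~30° and lifted clear. The jar mouth opens towards image lower-left in the top view. Next I compute the rough jar pose.

```bash
python3 - <<'E'
from h import *
s=eyes.grab_frame("side");t=eyes.grab_frame("top")
for a in ((258.5,247.8),(257,248.5)):
  for b in ((186.6,198.8),(189,195)):
    X,e=tri([ray(s,a),ray(t,b)]);print(X.round(4),np.round(e,4))
# base corners top view crop/6+ (140,150)
f=lambda u,v,z:atz(ray(t,(u/6+140,v/6+150)),z)
P=[f(303,105,.02),f(520,222,.02),f(345,512,.02),f(128,385,.02)]
print(np.round(P,4)); 
for a,b in ((0,3),(1,2),(0,1),(3,2)):
    d=P[b]-P[a];print(np.degrees(np.arctan2(d[1],d[0])).round(1),np.linalg.norm(d).round(4))
# rim outer ellipse by mouth guess, project model
def rim(c,yaw,R=.0355,n=60):
    x=np.array([np.cos(yaw)*.866,np.sin(yaw)*.866,.5]);y=np.array([-np.sin(yaw),np.cos(yaw),0])
    return [c+R*(np.cos(a)*x+np.sin(a)*y) for a in np.linspace(0,2*np.pi,n)]
# outer cone edge seen in pictures
E
```

```text
[0.5001 0.1927 0.1035] [0.0032 0.0032]
[0.5063 0.1891 0.1006] [0.0028 0.0028]
[0.5029 0.1933 0.0994] [0.0051 0.0051]
[0.5092 0.1897 0.0963] [0.0009 0.0009]
[[0.6118 0.2153 0.02  ]
 [0.5677 0.097  0.02  ]
 [0.4113 0.1574 0.02  ]
 [0.4574 0.2741 0.02  ]]
159.1 0.1652
158.9 0.1677
-110.4 0.1263
-111.6 0.1255
```

```bash
python3 - <<'E'
from h import *
go([.444,.086,.30],-.363)
E
```

```text
tool delta cm [ -0.89 -36.91  -5.27] yaw now 0.220 yaw turn 0.583 (tool z down: -world)
```

Call:
carry_out(series="-0.1 -3 -1.2 0 0;-0.1 -5 -1 0 0;-0.1 -5 -1 0 0;-0.1 -5 -1 0 0;-0.1 -5 -0.5 0 0;-0.1 -5 -0.5 0 0;-0.1 -5 0 0 0;-0.1 -4 0 0 0")

```text
clock: 10.22
tcp_pos: [0.4439, 0.0892, 0.2998]
orientation: [-3.122, -0.347, -0.002]
contact_force: [-0.4, 0.3, -3.0]
grip_width: 0.0228
```

Call:
carry_out(series="0 0 0 0.14 0;0 0 0 0.15 0;0 0 0 0.15 0;0 0 0 0.143 0;0 0 0 0 0")

```text
clock: 10.85
tcp_pos: [0.4446, 0.0871, 0.2995]
orientation: [-3.09, 0.565, -0.001]
contact_force: [-0.5, -0.7, -3.2]
grip_width: 0.0226
```

```bash
python3 - <<'E'
from h import *
o=r.get_obs();p=eyes.grab_frame("wrist");print(o["clock"],o["tcp_pos"],o["orientation"],o["contact_force"],o["joints"].round(2))
for q in ("jar_mouth","jar","gauge_foot"): print(q,show(spotter.mark_of(p,q)))
for z in(.1,):
  for d in spotter.mark_of(p,"jar_mouth"): print(atz(wray(p,d["uv"],o),z))
cv2.imwrite("pics/w8.png",p["color"])
np.save("w8.npy",{"o":o,"p":p},allow_pickle=True)
E
```

```text
10.85 [0.44459117 0.08712787 0.29949873] [-3.09024389e+00  5.65396821e-01 -7.45407694e-04] [-0.45985567 -0.70317965 -3.15467379] [ 0.1   0.07 -0.45  1.96  0.04  1.11 -2.3 ]
jar_mouth [([217.8, 314.8], 0.91), ([150.1, 157.5], 0.79), ([255.1, 162.6], 0.34)]
jar [([265.5, 4.0], 0.94), ([166.2, 115.2], 0.7), ([82.4, 219.9], 0.68)]
gauge_foot [([257.5, 156.7], 0.76), ([149.2, 157.5], 0.28)]
[0.25801399 0.21805073 0.1       ]
[0.50323972 0.19968082 0.1       ]
[0.45151087 0.08531784 0.1       ]
```

View pics/w8.png

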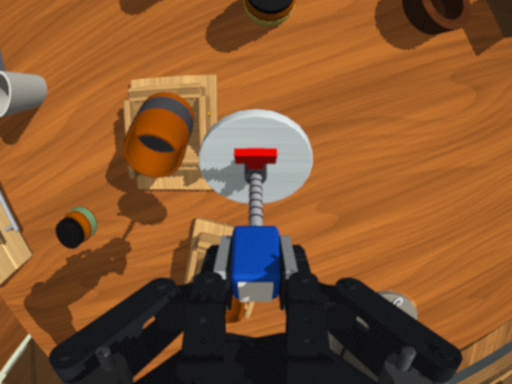

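```bash
python3 - <<'E'
from h import *
D=np.load("w8.npy",allow_pickle=True).item();p=D["p"]
c=p["color"][70:200,110:230]
c=cv2.resize(c,None,fx=5,fy=5,interpolation=cv2.INTER_CUBIC)[:,:600]
for i in range(0,600,100):cv2.line(c,(i,0),(i,8),(0,255,0),1)
for i in range(0,650,100):cv2.line(c,(0,i),(8,i),(0,255,0),1)
cv2.imwrite("pics/w8c.png",c[:600])
E
```

```text
(no output)
```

View pics/w8c.png

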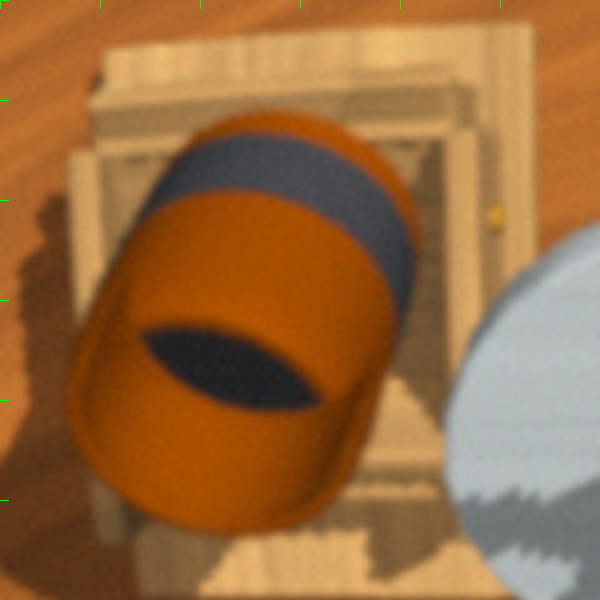

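```bash
cat > fit.py <<'E'
from h import *
from scipy.optimize import minimize
o=r.get_obs();P={}
for n in("wrist","side","top"):P[n]=eyes.grab_frame(n)
seed={"wrist":(160,135),"side":(255,253),"top":(190,192)}
M={}
for n,p in P.items():
    best=None
    for d in spotter.trace(p,"jar"):
        m=d["pixels"]
        if m[seed[n][1]-8:seed[n][1]+8,seed[n][0]-8:seed[n][0]+8].any(): 
            if best is None or d["confidence"]>best["confidence"]:best=d
    print(n,None if best is None else (best["confidence"],best["pixels"].sum(),best["uv"]))
    if best is not None:M[n]=best["pixels"]
def pts(c,yaw,n=48):
    z=np.array([-np.cos(yaw)*.5,-np.sin(yaw)*.5,.8660254]);x=np.array([np.cos(yaw)*.8660254,np.sin(yaw)*.8660254,.5]);y=np.cross(z,x)
    A=np.linspace(0,2*np.pi,n,endpoint=False);Q=[]
    for R,h in((.038,-.085),(.038,-.006),(.0355,0)):
        Q+= [c+R*(np.cos(a)*x+np.sin(a)*y)+h*z for a in A]
    return Q,[c+.0355*(np.cos(a)*x+np.sin(a)*y) for a in A],[c+.0305*(np.cos(a)*x+np.sin(a)*y) for a in A]
def pr(n,X): return wproj(P[n],X,o) if n=="wrist" else proj(P[n],X)
def mask(n,v,S=4):
    h=cv2.convexHull(np.array([pr(n,q) for q in pts(v[:3],v[3])[0]],np.float32))
    im=np.zeros((384*S,512*S),np.uint8);cv2.fillConvexPoly(im,np.round((h[:,0]+.5)*S-.5).astype(np.int32),255)
    return cv2.resize(im,(512,384),interpolation=cv2.INTER_AREA)/255.
def cost(v,views):
    return sum(np.abs(mask(n,v)-M[n]).sum()/M[n].sum() for n in views)
x0=np.array([.506,.191,.1,-.363])
def solve(views):
    sx=np.array([x0+d for d in np.vstack([np.zeros(4),np.diag([.01,.01,.01,.15])])])
    return minimize(cost,x0,(views,),method="Nelder-Mead",options=dict(initial_simplex=sx,xatol=1e-4,fatol=1e-4,maxiter=400))
vs=list(M)
for views in [vs]+([[a for a in vs if a!=b] for b in vs] if len(vs)==3 else []):
    s=solve(views);print(views,s.x.round(4),round(s.fun,3))
    if views==vs: best=s.x
np.save("jar.npy",best)
W=[]
for n in P:
    im=P[n]["color"].copy();im=cv2.resize(im,None,fx=4,fy=4,interpolation=cv2.INTER_CUBIC)
    _,a,b=pts(best[:3],best[3])
    for L,c in((a,(0,255,0)),(b,(255,255,0))):
        cv2.polylines(im,[np.round((np.array([pr(n,q) for q in L])+.5)*4).astype(np.int32)],True,c,1)
    if n in M:
        cn=cv2.findContours(cv2.resize(M[n].astype(np.uint8),None,fx=4,fy=4,interpolation=0),0,2)[0];cv2.drawContours(im,cn,-1,(255,0,255),1)
    u,v=seed[n];im=im[4*v-180:4*v+180,4*u-130:4*u+130];W.append(im)
cv2.imwrite("pics/fit.png",np.hstack(W))
E
python3 fit.py
```

```text
wrist (0.9, np.int64(4521), [161.5, 132.4])
side (0.7, np.int64(663), [250.4, 252.1])
top None
['wrist', 'side'] [ 0.5053  0.1947  0.1092 -0.4288] 0.081
```

View pics/fit.png

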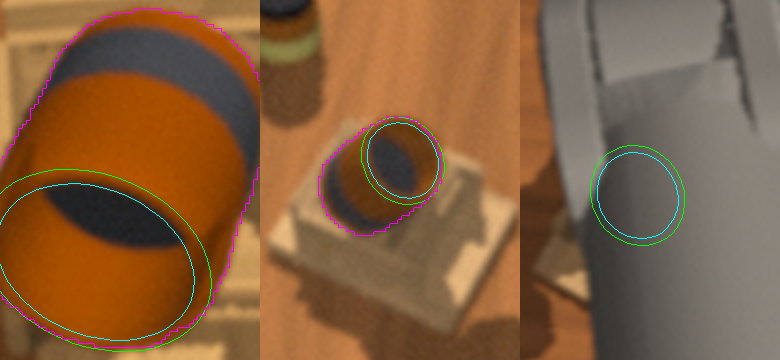

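The fit overlays the rim well in both views: wrist rim centre ≈(150,155), side ≈(260,248). The mouth is at ≈(0.505,0.195,0.109) with yaw ≈-0.40. Next I get the gauge's pose in the hand.

```bash
cat > gfit.py <<'E'
from h import *
from scipy.optimize import least_squares
D=np.load("w8.npy",allow_pickle=True).item();p=D["p"];o=D["o"]
hsv=cv2.cvtColor(p["color"],cv2.COLOR_BGR2HSV)
m=((hsv[...,1]<50)&(hsv[...,2]>90)).astype(np.uint8);m[:105]=0;m[206:]=0;m[:,:195]=0;m[:,318:]=0
m=cv2.morphologyEx(m,cv2.MORPH_CLOSE,np.ones((9,9)))
cn=max(cv2.findContours(m,0,1)[0],key=cv2.contourArea)
h=cv2.convexHull(cn)[:,0].astype(float)
W=Ro.from_rotvec(o["orientation"]).as_matrix()
def hull(v):
    th,L,dx,dz=v # knob at tcp-11mm ; tool frame
    u=np.array([-np.sin(th),0,-np.cos(th)]) # gauge z in tool
    x=np.array([np.cos(th),0,-np.sin(th)]);y=np.array([0,1,0])
    k=np.array([dx,0,-.011+dz]);c=k-u*L
    A=np.linspace(0,2*np.pi,60,endpoint=False)
    Q=[c+.04*(np.cos(a)*x+np.sin(a)*y)+hh*u for a in A for hh in(0,.009)]
    return np.array([wproj(p,W@q+o["tcp_pos"],o) for q in Q],np.float32)
def res(v):
    H=cv2.convexHull(hull(v))
    return [cv2.pointPolygonTest(H,(float(a),float(b)),True) for a,b in h]
for dz in (-.003,0,.003):
    s=least_squares(lambda w:res([w[0],w[1],0,dz]),[.5,.089],diff_step=1e-3);print(dz,np.degrees(s.x[0]).round(2),s.x[1].round(4),np.abs(s.fun).mean())
im=p["color"].copy();s=least_squares(lambda w:res([w[0],w[1],0,0]),[.5,.089],diff_step=1e-3)
cv2.polylines(im,[cv2.convexHull(hull([*s.x,0,0])).astype(np.int32)],True,(0,0,255),1)
cv2.polylines(im,[h.astype(np.int32)],True,(0,255,0),1)
cv2.imwrite("pics/gf.png",cv2.resize(im[90:320,180:340],None,fx=2.6,fy=2.6))
E
python3 gfit.py
```

```text
-0.003 22.06 0.1024 0.9317230042939544
0 22.95 0.099 0.8581121898407487
0.003 23.92 0.0957 0.7706569395219717
```

View pics/gf.png

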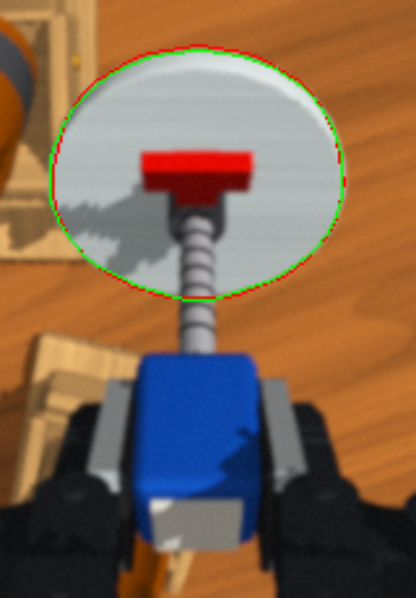

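```bash
cat >> gfit.py <<'E'
print("joint fit")
def knob(v):
    th,L,dx,dz=v
    u=np.array([-np.sin(th),0,-np.cos(th)]);x=np.array([np.cos(th),0,-np.sin(th)])
    k=np.array([dx,0,-.011+dz])
    return [wproj(p,W@(k+a*x+b*u)+o["tcp_pos"],o)[1] for a,b in((.013,-.0155),(.0125,.0155),(-.0125,.016))]
kr=np.array([225.8,281.5,301.5])
def R2(v): return np.r_[np.array(res(v))*.3, (np.array(knob(v))-kr)*2]
s=least_squares(R2,[.45,.09,0,0],x_scale=[.1,.01,.01,.01],diff_step=1e-3)
print("free",np.degrees(s.x[0]).round(1),s.x[1:].round(4),np.round(knob(s.x)-kr,2),np.abs(res(s.x)).mean())
for L in(.086,.089,.092):
    s=least_squares(lambda w:R2([w[0],L,w[1],w[2]]),[.45,0,0],x_scale=[.1,.01,.01],diff_step=1e-3)
    v=[s.x[0],L,*s.x[1:]];print(L,np.degrees(s.x[0]).round(1),s.x[1:].round(4),np.round(knob(v)-kr,2),np.abs(res(v)).mean().round(2))
E
python3 gfit.py
```

```text
-0.003 22.06 0.1024 0.9317230042939544
0 22.95 0.099 0.8581121898407487
0.003 23.92 0.0957 0.7706569395219717
joint fit
free 29.0 [ 0.0851 -0.0009  0.0093] [ 0.58 -0.44 -0.03] 0.8216117629887355
0.086 28.6 [-0.001   0.0093] [ 0.67 -0.58  0.1 ] 0.77
0.089 27.5 [-0.0012  0.0094] [ 0.95 -1.03  0.53] 0.8
0.092 26.4 [-0.0013  0.0094] [ 1.22 -1.47  0.94] 1.09
```

```bash
cat >> h.py <<'E'
def target(mouth,yaw,d,foot=(.0402,0,.0738)):
    z=np.array([-np.cos(yaw)*.5,-np.sin(yaw)*.5,.8660254])
    W=np.array([[np.cos(yaw),np.sin(yaw),0],[np.sin(yaw),-np.cos(yaw),0],[0,0,-1]])
    return np.array(mouth)+z*d-W@np.array(foot)
E
python3 - <<'E'
from h import *
X=target([.5053,.1947,.1092],-.4,.05);print(X,np.hypot(*X[:2]));go(X,-.4)
E
```

```text
[0.44524682 0.22009008 0.22630127] 0.49667330820118555
tool delta cm [ -4.66 -12.45   7.3 ] yaw now -0.363 yaw turn 0.037 (tool z down: -world)
```

Call:
carry_out(series="-1.5 -4.2 0 0 0;-1.6 -4.2 1 0 0;-1.6 -4.1 2 0.04 0;0 0 2 0 0;0 0 2.3 0 0;0 0 0 0 0;0 0 0 0 0")

```text
clock: 12.28
tcp_pos: [0.4456, 0.2209, 0.2271]
orientation: [-3.077, 0.629, -0.001]
contact_force: [0.1, -0.0, -3.1]
grip_width: 0.0226
```

```bash
python3 - <<'E'
from h import *
o=r.get_obs();p=eyes.grab_frame("wrist");print(o["clock"],o["tcp_pos"],o["contact_force"],o["grip_width"])
X=target([.5053,.1947,.1092],-.4,.05);go(X,-.4)
s=eyes.grab_frame("side")
a=cv2.resize(p["color"][60:330,130:380],(400,432));b=cv2.resize(s["color"][180:290,210:310],(400,432),interpolation=cv2.INTER_CUBIC)
cv2.imwrite("pics/w9.png",np.hstack([a,b]))
np.save("w9.npy",{"o":o,"p":p},allow_pickle=True)
E
```

```text
12.275 [0.44559661 0.22087936 0.22712229] [ 0.07108481 -0.02735787 -3.09977504] 0.02257954843427569
tool delta cm [-0.02  0.1   0.11] yaw now -0.404 yaw turn -0.004 (tool z down: -world)
```

View pics/w9.png

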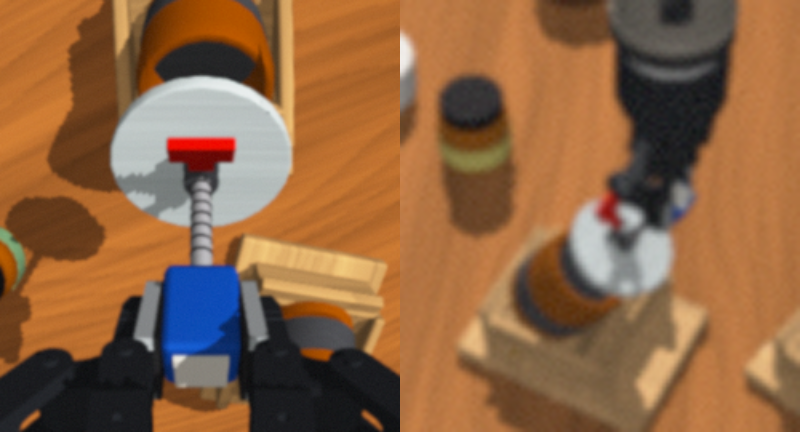

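```bash
python3 - <<'E'
from h import *
o=r.get_obs();s=eyes.grab_frame("side")
W=Ro.from_rotvec(o["orientation"]).as_matrix()
f=o["tcp_pos"]+W@np.array([.0402,0,.0738])
z=W@np.array([-np.sin(.5),0,-np.cos(.5)]);x=W@np.array([np.cos(.5),0,-np.sin(.5)]);y=W[:,1]
im=cv2.resize(s["color"],None,fx=6,fy=6,interpolation=cv2.INTER_CUBIC)
A=np.linspace(0,2*np.pi,50)
for c,R,h,col in((f,.04,.009,(0,255,0)),(f,.04,0,(0,255,255))):
    cv2.polylines(im,[np.array([(proj(s,c+h*z+R*(np.cos(a)*x+np.sin(a)*y))+.5)*6 for a in A]).astype(np.int32)],True,col,1)
m=np.array([.5053,.1947,.1092])
cv2.polylines(im,[np.array([(proj(s,m+.0355*(np.cos(a)*x+np.sin(a)*y))+.5)*6 for a in A]).astype(np.int32)],True,(255,0,255),1)
u,v=[int(q*6) for q in proj(s,f)]
cv2.imwrite("pics/s9.png",im[v-250:v+250,u-300:u+300]);print(proj(s,f))
E
```

```text
[264.41694074 242.11548594]
```

View pics/s9.png

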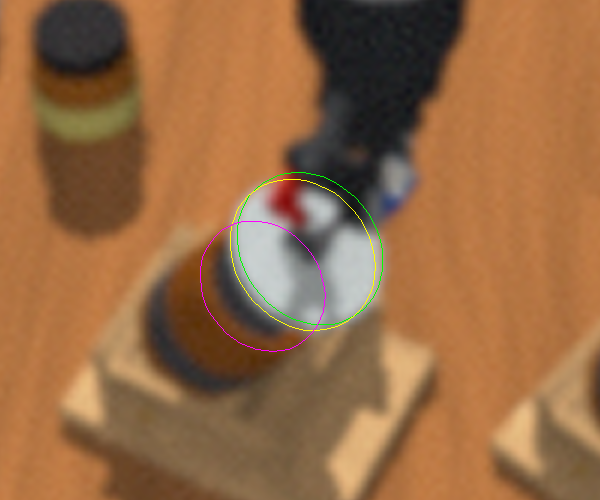

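The predicted foot outline (green) overlays the disc in the side view, and jar and foot are coaxial to within ~1 mm. I advance along the jar axis.

Call:
carry_out(series="0.6 0.1 1.1 0 0;0.7 0 1.3 0 0;0.7 0 1.2 0 0;0 0 0 0 0")

```text
clock: 12.92
tcp_pos: [0.463, 0.2111, 0.1889]
orientation: [3.076, -0.63, -0.003]
contact_force: [-0.3, -0.9, -2.2]
grip_width: 0.0227
```

```bash
cat > look.py <<'E'
from h import *
import sys
o=r.get_obs();p=eyes.grab_frame("wrist");print(o["clock"],o["tcp_pos"],o["contact_force"],o["moment"],o["grip_width"])
go(target([.5053,.1947,.1092],-.4,0),-.4)
s=eyes.grab_frame("side")
a=cv2.resize(p["color"][60:330,130:380],(400,432));b=cv2.resize(s["color"][195:285,215:298],(400,432),interpolation=cv2.INTER_CUBIC)
cv2.imwrite(sys.argv[1],np.hstack([a,b]))
E
python3 look.py pics/w10.png
```

```text
12.925 [0.46302033 0.21113409 0.18885032] [-0.272389   -0.90419308 -2.22925052] [ 0.03777736  0.13430488 -0.00167242] 0.022692336027031655
tool delta cm [ 0.54 -0.09  0.65] yaw now -0.404 yaw turn -0.004 (tool z down: -world)
```

View pics/w10.png

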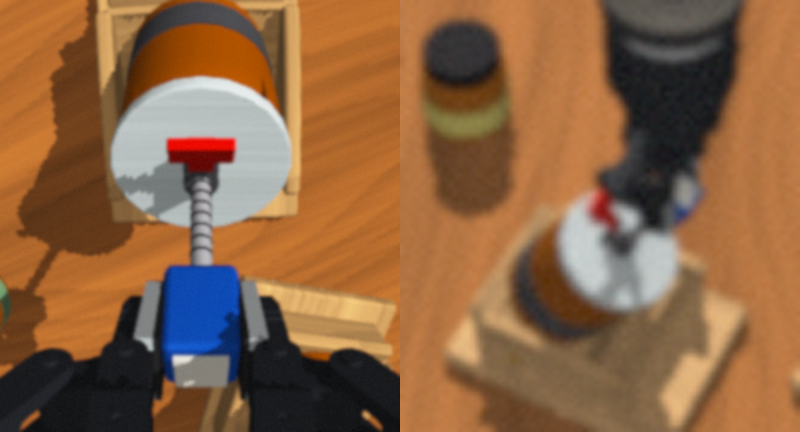

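Well centred (jar 200, foot 201). Final approach in small steps.

Call:
carry_out(series="0.2 0 0.25 0 0;0.15 0 0.2 0 0;0 0 0 0 0")

```text
clock: 13.4
tcp_pos: [0.4662, 0.211, 0.186]
orientation: [-3.078, 0.628, 0.0]
contact_force: [-2.3, 1.7, -1.4]
grip_width: 0.0224
```

Call:
carry_out(series="0.1 0 0.15 0 0;0 0 0 0 0")

```text
clock: 13.65
tcp_pos: [0.4671, 0.2104, 0.1843]
orientation: [-3.078, 0.628, 0.0]
contact_force: [-2.5, 1.7, -0.9]
grip_width: 0.0227
```

```bash
python3 look.py pics/w11.png
```

```text
13.65 [0.46713661 0.21044016 0.18432359] [-2.51661444  1.73458822 -0.89685794] [0.49371367 0.64286795 0.10060341] 0.022662156850810678
tool delta cm [ 0.1  -0.04  0.13] yaw now -0.403 yaw turn -0.003 (tool z down: -world)
```

View pics/w11.png

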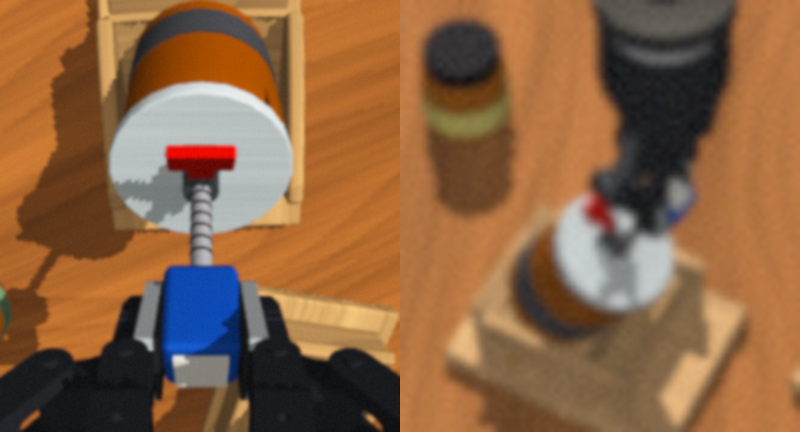

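The sideways force (~3 N along -tool x) says the cone touches the high-side wall. I shift down-slope and on down, with a loose grip so the foot can align.

Call:
carry_out(series="-0.2 0 0.1 0 0;0 0 0 0 0;0.05 0 0.15 0 0;0 0 0 0 0", grip_force=20)

```text
clock: 14.25
tcp_pos: [0.4662, 0.2105, 0.1818]
orientation: [-3.078, 0.63, -0.001]
contact_force: [0.0, 0.1, 0.6]
grip_width: 0.0228
```

Call:
carry_out(series="0.1 0 0.2 0 0;0 0 0 0 0;0 0 0 0 0")

```text
clock: 14.62
tcp_pos: [0.4666, 0.2101, 0.1795]
orientation: [3.078, -0.629, -0.001]
contact_force: [0.2, 0.6, 0.2]
grip_width: 0.0225
```

```bash
python3 look.py pics/w12.png
```

```text
14.625 [0.46656577 0.21014474 0.17951747] [0.22910333 0.55715866 0.19274512] [ 0.09597179 -0.07139084  0.0594676 ] 0.022467730972027564
tool delta cm [ 0.15 -0.09 -0.35] yaw now -0.403 yaw turn -0.003 (tool z down: -world)
```

View pics/w12.png

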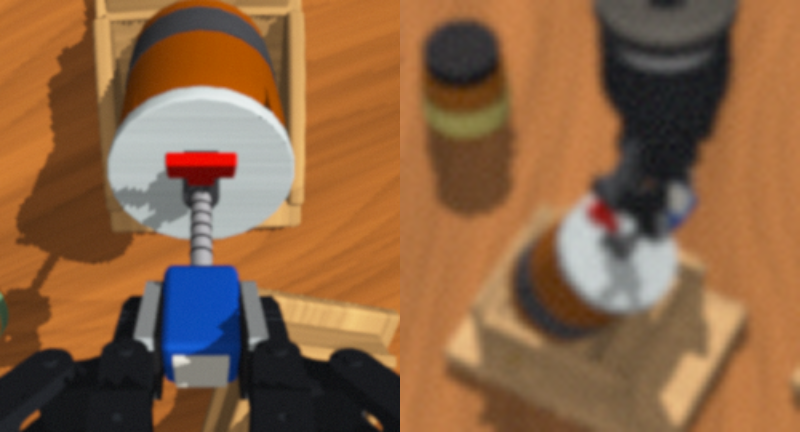

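The foot now carries its own weight on the rim (Fz -3 → 0). I open slightly so it self-seats, then look.

Call:
carry_out(series="0 0 0 0 0.4;0 0 0 0 0.4;0 0 0 0 0.4;0 0 0 0 0.4")

```text
clock: 15.22
tcp_pos: [0.4668, 0.2103, 0.1798]
orientation: [3.078, -0.629, 0.0]
contact_force: [-0.0, -0.6, 0.1]
grip_width: 0.0341
```

```bash
python3 look.py pics/w13.png; cat > gfit2.py <<'E'
from h import *
from scipy.optimize import least_squares
o=r.get_obs();p=eyes.grab_frame("wrist");s=eyes.grab_frame("side")
W=Ro.from_rotvec(o["orientation"]).as_matrix()
jz=lambda yaw,th:np.array([-np.cos(yaw)*np.sin(th),-np.sin(yaw)*np.sin(th),np.cos(th)])
def draw(m,yaw,th,fn):
    z=jz(yaw,th);x=np.array([np.cos(yaw)*np.cos(th),np.sin(yaw)*np.cos(th),np.sin(th)]);y=np.cross(z,x)
    A=np.linspace(0,2*np.pi,60);out=[]
    for P,pr,box in((p,lambda X:wproj(p,X,o),(195,70,320,230)),(s,lambda X:proj(s,X),(225,205,290,275))):
        k=5 if P is p else 8
        im=cv2.resize(P["color"],None,fx=k,fy=k,interpolation=cv2.INTER_CUBIC)
        for h,R,c in((0,.04,(0,255,255)),(.009,.04,(0,255,0))):
            cv2.polylines(im,[np.array([(pr(m+h*z+R*(np.cos(a)*x+np.sin(a)*y))+.5)*k for a in A]).astype(np.int32)],True,c,1)
        b=im[box[1]*k:box[3]*k,box[0]*k:box[2]*k];out.append(cv2.resize(b,(int(b.shape[1]*580/b.shape[0]),580)))
    cv2.imwrite(fn,np.hstack(out)[:,:1000])
import sys
draw(np.array([.5053,.1947,.1092]),-.4,np.pi/6,sys.argv[1])
print(show(spotter.mark_of(p,"lever_pad")),show(spotter.mark_of(p,"probe_knob")),show(spotter.mark_of(p,"gauge_foot")),show(spotter.mark_of(s,"gauge_foot")))
E
python3 gfit2.py pics/g13.png
```

```text
15.225 [0.46680739 0.21026126 0.17982408] [-0.03435052 -0.59540903  0.08895034] [-0.02509779  0.02448442  0.01882645] 0.03412637451326518
tool delta cm [ 0.13 -0.07 -0.32] yaw now -0.403 yaw turn -0.003 (tool z down: -world)
[([257.7, 172.1], 0.79)] [([260.9, 260.3], 0.86)] [([261.5, 160.9], 0.57)] [([258.3, 246.4], 0.8)]
```

View pics/w13.png

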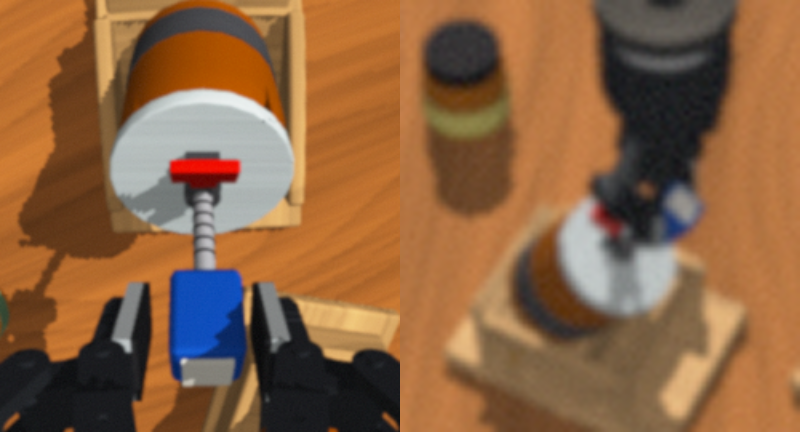

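View pics/g13.png

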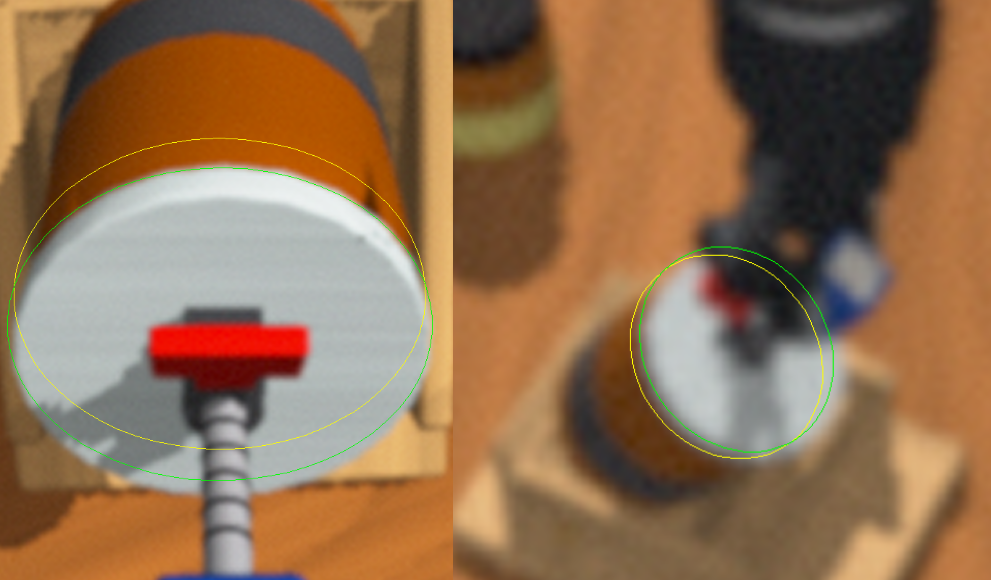

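The foot settled down-slope and the knob swung slightly sideways, which fits a jar yaw of -0.363 as the cradle shows. I fit the seated foot's pose and compare it to the rim.

```bash
cat > gfit3.py <<'E'
from h import *
from scipy.optimize import least_squares
import sys
o=r.get_obs();p=eyes.grab_frame("wrist");s=eyes.grab_frame("side")
def hullof(im,box,smax,vmin):
    hsv=cv2.cvtColor(cv2.GaussianBlur(im,(3,3),0),cv2.COLOR_BGR2HSV)
    m=((hsv[...,1]<smax)&(hsv[...,2]>vmin)).astype(np.uint8);k=np.zeros_like(m);k[box[1]:box[3],box[0]:box[2]]=1;m*=k
    m=cv2.morphologyEx(m,cv2.MORPH_OPEN,np.ones((3,3)))
    cn=max(cv2.findContours(m,0,1)[0],key=cv2.contourArea);return cv2.convexHull(cn)[:,0].astype(float)
hw=hullof(p["color"],(195,100,320,172),70,110)
hs=hullof(s["color"],(240,225,272,264),75,140)
def frame(v):
    z=np.array([v[3],v[4],np.sqrt(1-v[3]**2-v[4]**2)]);x=np.cross([0,1,0],z);x/=np.linalg.norm(x);return z,x,np.cross(z,x)
A=np.linspace(0,2*np.pi,60,endpoint=False)
def H(v,pr):
    z,x,y=frame(v);return cv2.convexHull(np.array([pr(v[:3]+.04*(np.cos(a)*x+np.sin(a)*y)+h*z) for a in A for h in(0,.009)],np.float32))
pw=lambda X:wproj(p,X,o);ps=lambda X:proj(s,X)
D=lambda h,P:np.array([cv2.pointPolygonTest(P,(float(a),float(b)),True) for a,b in h])
# wrist: drop points on box border
hw=hw[(hw[:,1]<170)&(hw[:,0]>196)&(hw[:,0]<318)]
hs=hs[(hs[:,0]>241)&(hs[:,1]>226)&(hs[:,0]<270)&(hs[:,1]<262)]
v0=np.array([.503,.195,.107,-.46,.19])
f=lambda v:np.r_[D(hw,H(v,pw)),1.5*D(hs,H(v,ps))]
q=least_squares(f,v0,x_scale=[.01,.01,.01,.05,.05],diff_step=2e-3,loss="soft_l1",f_scale=.7)
z=frame(q.x)[0]
print("foot",q.x[:3].round(4),"tilt",np.degrees(np.arccos(z[2])).round(1),"axis yaw",np.arctan2(-z[1],-z[0]).round(3),"err",np.abs(f(q.x)).mean().round(2))
# tilt fixed to 30deg, yaw -.363
g=lambda m:f(np.r_[m,-.5*np.cos(.363),.5*np.sin(.363)])
q2=least_squares(g,v0[:3],x_scale=.01,diff_step=2e-3,loss="soft_l1",f_scale=.7);print("fixed",q2.x.round(4),np.abs(g(q2.x)).mean().round(2))
for M in([.5053,.1947,.1092],):
    zz=np.array([-.5*np.cos(.363),.5*np.sin(.363),.866]);xx=np.array([.866*np.cos(.363),-.866*np.sin(.363),.5])
    d=q2.x-M;print("rel mouth x,y,z mm",(1000*np.array([d@xx,d@np.cross(zz,xx),d@zz])).round(1))
im=cv2.resize(p["color"],None,fx=4,fy=4);k=4
cv2.polylines(im,[((H(q.x,pw)+.5)*k).astype(np.int32)],True,(0,255,0),1);
for a in hw:cv2.circle(im,tuple(((a+.5)*k).astype(int)),2,(0,0,255),-1)
ims=cv2.resize(s["color"],None,fx=8,fy=8,interpolation=2)
cv2.polylines(ims,[((H(q.x,ps)+.5)*8).astype(np.int32)],True,(0,255,0),1)
for a in hs:cv2.circle(ims,tuple(((a+.5)*8).astype(int)),2,(0,0,255),-1)
cv2.imwrite(sys.argv[1],np.hstack([cv2.resize(im[70*4:200*4,190*4:325*4],(400,400)),cv2.resize(ims[210*8:275*8,225*8:290*8],(400,400))]))
E
python3 gfit3.py pics/g14.png
```

```text
foot [0.4996 0.1969 0.112 ] tilt 25.8 axis yaw -0.29 err 0.42
fixed [0.5007 0.1962 0.1101] 0.44
rel mouth x,y,z mm [-3.7 -0.2  3.2]gfit3.py:13: RuntimeWarning: invalid value encountered in sqrt
  z=np.array([v[3],v[4],np.sqrt(1-v[3]**2-v[4]**2)]);x=np.cross([0,1,0],z);x/=np.linalg.norm(x);return z,x,np.cross(z,x)
```

View pics/g14.png

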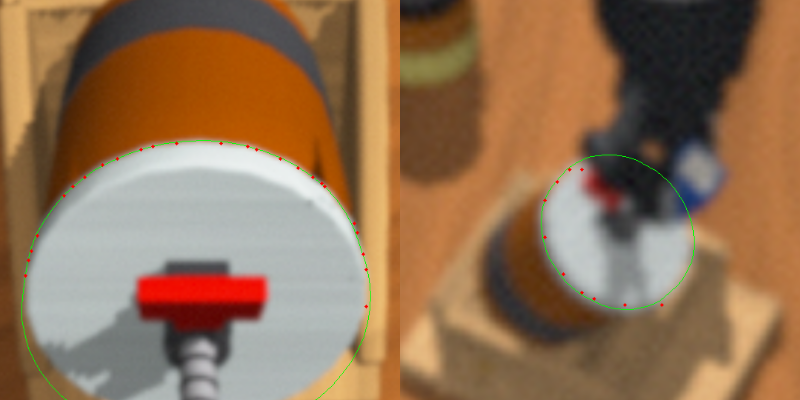

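Foot vs rim: 3.7 mm down-slope (the cone's clearance limit), 0.2 mm sideways, and seated within measurement error. I regrip, aligned to the knob.

Call:
carry_out(series="0 0.2 0 -0.04 0.4;0 0 0 0 0.4;0 0 0 0 0;0 0 0 0 0;0 0 0 0 0", grip_force=20)

```text
clock: 16.35
tcp_pos: [0.466, 0.2085, 0.1798]
orientation: [3.09, -0.568, 0.0]
contact_force: [-0.1, -1.3, 0.0]
grip_width: 0.024
```

Call:
carry_out(series="0.1 0 0.17 0 0;0.1 0 0.17 0 0;0 0 0 0 0")

```text
clock: 16.73
tcp_pos: [0.468, 0.2077, 0.1762]
orientation: [-3.09, 0.568, -0.0]
contact_force: [1.1, 0.1, -0.4]
grip_width: 0.0238
```

```bash
python3 look.py pics/w15.png; python3 gfit3.py pics/g15.png 2>/dev/null
```

```text
16.725 [0.4680186  0.20766782 0.17621249] [ 1.13969813  0.07762159 -0.36293338] [-0.11766487 -0.10807186 -0.04026694] 0.02375237911650801
tool delta cm [-0.07 -0.26 -0.68] yaw now -0.363 yaw turn 0.037 (tool z down: -world)
foot [0.4991 0.1966 0.1132] tilt 25.0 axis yaw -0.326 err 0.42
fixed [0.5004 0.1959 0.1107] 0.5
rel mouth x,y,z mm [-3.6 -0.6  3.8]
```

View pics/w15.png

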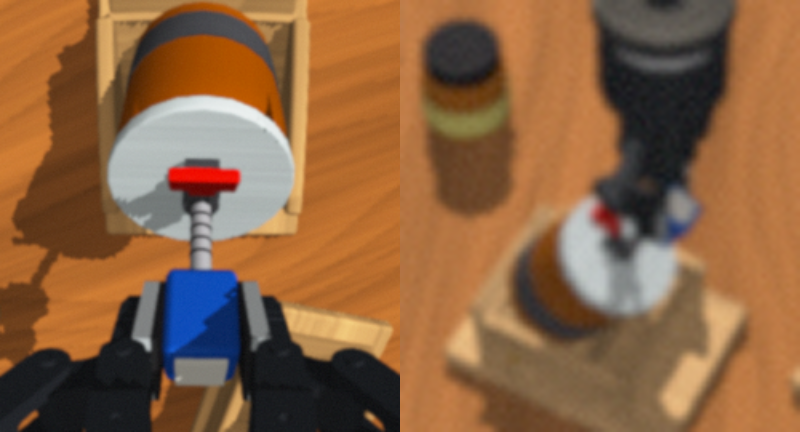

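Foot steady, probe sliding. I carry on in small, force-watched steps.

Call:
carry_out(series="0.05 0 0.09 0 0;0.05 0 0.09 0 0;0.05 0 0.08 0 0;0 0 0 0 0")

```text
clock: 17.42
tcp_pos: [0.4693, 0.2072, 0.1737]
orientation: [3.09, -0.567, 0.0]
contact_force: [0.2, -0.8, 1.1]
grip_width: 0.0236
```

Call:
carry_out(series="0.05 0 0.09 0 0;0.05 0 0.09 0 0;0 0 0 0 0")

```text
clock: 17.8
tcp_pos: [0.4703, 0.2068, 0.1719]
orientation: [3.09, -0.567, 0.0]
contact_force: [-0.1, -1.0, 1.0]
grip_width: 0.0239
```

Call:
carry_out(series="0.05 0 0.08 0 0;0.05 0 0.09 0 0;0 0 0 0 0")

```text
clock: 18.18
tcp_pos: [0.4712, 0.2065, 0.1702]
orientation: [3.09, -0.567, 0.0]
contact_force: [0.4, -0.4, 0.7]
grip_width: 0.0234
```

Call:
carry_out(series="0.05 0 0.08 0 0;0.05 0 0.09 0 0;0 0 0 0 0")

```text
clock: 18.55
tcp_pos: [0.4721, 0.2061, 0.1685]
orientation: [3.09, -0.567, -0.0]
contact_force: [-0.6, -0.3, 0.9]
grip_width: 0.0241
```

Call:
carry_out(series="0.05 0 0.09 0 0;0.05 0 0.08 0 0;0 0 0 0 0")

```text
clock: 18.92
tcp_pos: [0.473, 0.2057, 0.1668]
orientation: [3.09, -0.567, -0.0]
contact_force: [0.1, -1.4, 0.6]
grip_width: 0.024
```

```bash
python3 look.py pics/w16.png; python3 gfit3.py pics/g16.png 2>/dev/null
```

```text
18.925 [0.47303613 0.20574823 0.16678758] [ 0.09298518 -1.39184186  0.553     ] [-0.28820406 -0.01243797  0.00144142] 0.023951776293500267
tool delta cm [-0.62 -0.26 -1.62] yaw now -0.363 yaw turn 0.037 (tool z down: -world)
foot [0.4992 0.1965 0.1133] tilt 24.7 axis yaw -0.313 err 0.46
fixed [0.5005 0.1957 0.1104] 0.52
rel mouth x,y,z mm [-3.6 -0.7  3.5]
```

View pics/w16.png

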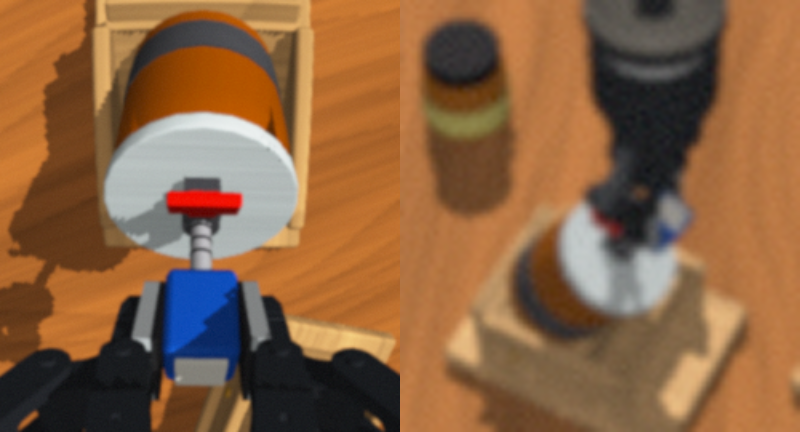

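Call:
carry_out(series="0.05 0 0.09 0 0;0.05 0 0.08 0 0;0 0 0 0 0")

```text
clock: 19.5
tcp_pos: [0.4739, 0.2055, 0.1653]
orientation: [3.09, -0.567, -0.0]
contact_force: [-2.0, -1.5, 3.7]
grip_width: 0.0239
```

Call:
carry_out(series="0.05 0 0.09 0 0;0.05 0 0.09 0 0;0 0 0 0 0")

```text
clock: 19.88
tcp_pos: [0.4745, 0.2058, 0.1642]
orientation: [-3.09, 0.567, 0.0]
contact_force: [-5.4, -0.5, 11.2]
grip_width: 0.0238
```

Call:
carry_out(series="0.05 0 0.08 0 0;0.05 0 0.09 0 0;0 0 0 0 0")

```text
clock: 20.25
tcp_pos: [0.4749, 0.2066, 0.1634]
orientation: [-3.089, 0.565, 0.001]
contact_force: [-9.5, 0.5, 20.8]
grip_width: 0.0239
```

Contact: the axial force has climbed to about 22 N, below the 30 N limit but far too much. I back off.

Call:
carry_out(series="-0.08 0 -0.14 0 0;-0.08 0 -0.14 0 0;0 0 0 0 0")

```text
clock: 20.62
tcp_pos: [0.4743, 0.2059, 0.1644]
orientation: [-3.089, 0.566, -0.0]
contact_force: [-0.3, 2.4, 1.5]
grip_width: 0.0233
```

```bash
python3 look.py pics/w17.png; python3 gfit3.py pics/g17.png 2>/dev/null
```

```text
20.625 [0.47425481 0.20586138 0.16440723] [-0.332327    2.43516081  1.53345021] [0.48587305 0.30292701 0.09409348] 0.02332742664934224
tool delta cm [-0.72 -0.21 -1.86] yaw now -0.363 yaw turn 0.037 (tool z down: -world)
foot [0.4986 0.1968 0.1146] tilt 24.1 axis yaw -0.329 err 0.47
fixed [0.5001 0.196  0.1109] 0.53
rel mouth x,y,z mm [-3.8 -0.6  4.2]
```

View pics/w17.png

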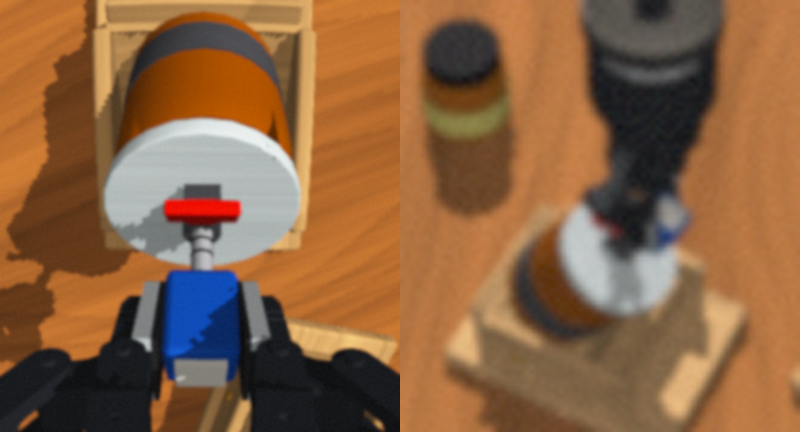

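Back to ~1.5 N net on the hand. The probe is still compressed on the soap, since its own friction holds it. I release the knob and lift straight up to look.

Call:
carry_out(series="0 0 0 0 0.5;0 0 0 0 0.5;0 0 0 0 0.5;0 0 -2 0 0.5;0 0 -4 0 0.5;0 0 0 0 0.5")

```text
clock: 21.58
tcp_pos: [0.4761, 0.2062, 0.2273]
orientation: [-3.087, 0.567, -0.008]
contact_force: [0.4, 0.0, -0.7]
grip_width: 0.0428
```

```bash
python3 look.py pics/w18.png; python3 - <<'E'
from h import *
o=r.get_obs();p=eyes.grab_frame("wrist")
for q in ("lever_pad","probe_knob","gauge_foot"):print(q,show(spotter.mark_of(p,q)))
c=p["color"][110:300,180:330];cv2.imwrite("pics/w18c.png",cv2.resize(c,(600,760)[:2] if 0 else (474,600),interpolation=2))
E
```

```text
21.575 [0.47609267 0.20623973 0.22734064] [ 0.36664157  0.01613803 -0.71905774] [ 0.00885271  0.03848493 -0.04466901] 0.042821098763266924
tool delta cm [-0.82 -0.2   4.26] yaw now -0.364 yaw turn 0.036 (tool z down: -world)
lever_pad [([252.6, 176.6], 0.7)]
probe_knob [([256.2, 219.9], 0.89)]
gauge_foot [([260.4, 160.2], 0.87)]
```

View pics/w18.png

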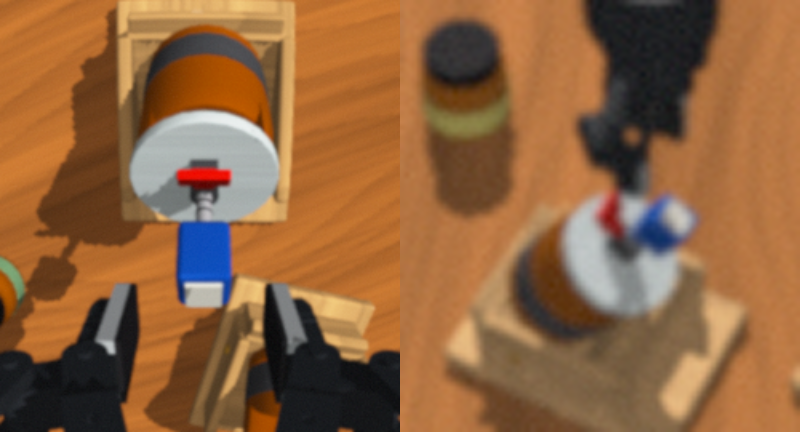

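View pics/w18c.png

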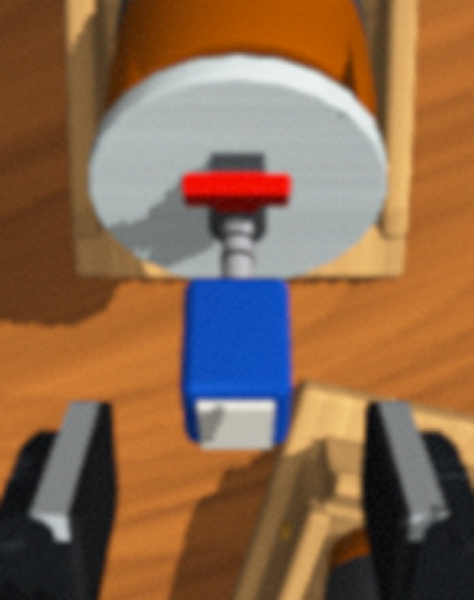

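The gauge stands alone on the jar. I fit the whole gauge pose (foot + knob, two views) before pressing the lever.

```bash
cat > gfit4.py <<'E'
from h import *
from scipy.optimize import least_squares
import sys
np.seterr(all="ignore")
o=r.get_obs();p=eyes.grab_frame("wrist");s=eyes.grab_frame("side")
pw=lambda X:wproj(p,X,o);ps=lambda X:proj(s,X)
def near(pr,X,R): u=pr(np.array(X));return u
def masks(im,pr,rad):
    hsv=cv2.cvtColor(im,cv2.COLOR_BGR2HSV);H,S,V=hsv[...,0].astype(int),hsv[...,1],hsv[...,2]
    blue=((abs(H-113)<14)&(S>120)&(V>50))
    foot=((S<65)&(V>95))
    c=pr(np.array([.498,.197,.115]));k=pr(np.array([.472,.207,.166]))
    yy,xx=np.mgrid[:384,:512]
    foot&=(np.hypot(xx-c[0],yy-c[1])<rad*1.35);blue&=(np.hypot(xx-k[0],yy-k[1])<rad*1.2)
    return foot,blue
def big(m):
    n,l,st,_=cv2.connectedComponentsWithStats(m.astype(np.uint8));return (l==1+np.argmax(st[1:,4])).astype(np.uint8)
def hull(m): return cv2.convexHull(max(cv2.findContours(big(m),0,1)[0],key=cv2.contourArea))[:,0].astype(float)
fw,bw=masks(p["color"],pw,45);fs,bs=masks(s["color"],ps,14)
hfw,hfs=hull(fw),hull(fs);hbw,hbs=hull(bw),hull(bs)
A=np.linspace(0,2*np.pi,72,endpoint=False)
def fr(v):
    z=np.array([v[3],v[4],np.sqrt(max(1e-6,1-v[3]**2-v[4]**2))]);x0=np.array([np.cos(v[5]),np.sin(v[5]),0]);x=x0-z*(x0@z);x/=np.linalg.norm(x);return z,x,np.cross(z,x)
def Hf(v,pr):
    z,x,y=fr(v);return cv2.convexHull(np.array([pr(v[:3]+.04*(np.cos(a)*x+np.sin(a)*y)+h*z) for a in A for h in(0,.009)],np.float32))
def Hb(v,pr): # knob blue block
    z,x,y=fr(v);return cv2.convexHull(np.array([pr(v[:3]+v[6]*z+a*.013*x+b*.012*y+c*.016*z) for a in(-1,1) for b in(-1,1) for c in(-1,1)],np.float32))
D=lambda h,P:np.array([cv2.pointPolygonTest(P,(float(a),float(b)),True) for a,b in h])
kp=ps(np.array([.472,.207,.166]))
hfs=np.array([a for a in hfs if np.hypot(*(a-kp))>9])           # occluded part
kw=pw(np.array([.472,.207,.166]))
hbw2=hbw[hbw[:,1]<kw[1]+30]
def f(v): return np.r_[D(hfw,Hf(v,pw)),2*D(hfs,Hf(v,ps)),D(hbw,Hb(v,pw)),2*D(hbs,Hb(v,ps))]
v0=np.array([.5,.196,.11,-.467,.178,-.363,.063])
q=least_squares(f,v0,x_scale=[.01,.01,.01,.05,.05,.1,.01],diff_step=1e-3,loss="soft_l1",f_scale=.7);v=q.x
z=fr(v)[0];zj=np.array([-.5*np.cos(.363),.5*np.sin(.363),.866]);xj=np.array([.866*np.cos(.363),-.866*np.sin(.363),.5])
d=v[:3]-[.5053,.1947,.1092]
print("foot",v[:3].round(4),"tilt",np.degrees(np.arccos(z[2])).round(1),"axis yaw",np.arctan2(-z[1],-z[0]).round(3),"gyaw",v[5].round(3),"L",v[6].round(4),"err",np.abs(f(v)).mean().round(2))
print("rel mouth",(1000*np.array([d@xj,d@np.cross(zj,xj),d@zj])).round(1),"lever pad open/down world",(v[:3]+.026*fr(v)[1]+.038*z).round(4),(v[:3]+.031*fr(v)[1]+.0275*z).round(4),"ang",np.arccos(z@zj).round(3))
out=[]
for P,pr,k,c,hh in((p,pw,4,(255,175),70),(s,ps,10,(262,247),28)):
    im=cv2.resize(P["color"],None,fx=k,fy=k,interpolation=2)
    for h,col in((Hf(v,pr),(0,255,0)),(Hb(v,pr),(0,255,255))):cv2.polylines(im,[((h+.5)*k).astype(np.int32)],True,col,1)
    for a in np.vstack([hfw,hbw] if P is p else [hfs,hbs]):cv2.circle(im,tuple(((a+.5)*k).astype(int)),2,(0,0,255),-1)
    out.append(cv2.resize(im[(c[1]-hh)*k:(c[1]+hh)*k,(c[0]-hh)*k:(c[0]+hh)*k],(400,400)))
cv2.imwrite(sys.argv[1],np.hstack(out))
E
python3 gfit4.py pics/g19.png; python3 - <<'E'
E
```

```text
foot [0.4989 0.1967 0.1084] tilt 33.0 axis yaw -0.363 gyaw -0.369 L 0.0632 err 0.95
rel mouth [-6.2 -0.4  2.7] lever pad open/down world [0.4998 0.1961 0.1545] [0.5091 0.1926 0.1484] ang 0.053
```

View pics/g19.png

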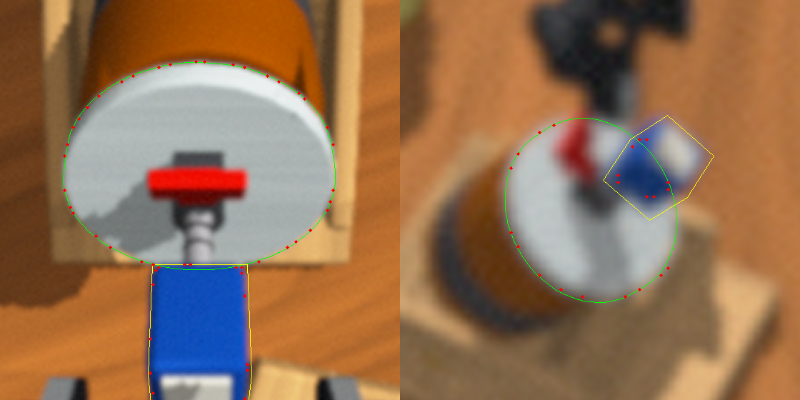

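The fit gives a tilt of 33° (axis off 0.053 rad). The cause is probe over-extension: the fully compressed tip props the foot up about its low edge. Fix: press the foot flush with opened fingers straddling the lever, so the probe slides back until the spring force drops below its friction, then lock.

Call:
carry_out(series="1.7 0.1 0 0 0.55;1.8 0 1 0 0.55;0 0 3 0 0.55;0 0 3 0 0.55;0 0 0 0 0.55;0 0 0 0 0.55")

```text
clock: 22.72
tcp_pos: [0.5076, 0.192, 0.155]
orientation: [-3.089, 0.568, -0.001]
contact_force: [-0.2, -0.1, 0.1]
grip_width: 0.0468
```

```bash
python3 look.py pics/w20.png
```

```text
22.725 [0.50762936 0.19195368 0.15498137] [-0.21263745 -0.06486732  0.09164759] [-0.07375657 -0.00806987  0.0224042 ] 0.04679271224295249
tool delta cm [-4.34 -0.3  -2.76] yaw now -0.364 yaw turn 0.036 (tool z down: -world)
```

View pics/w20.png

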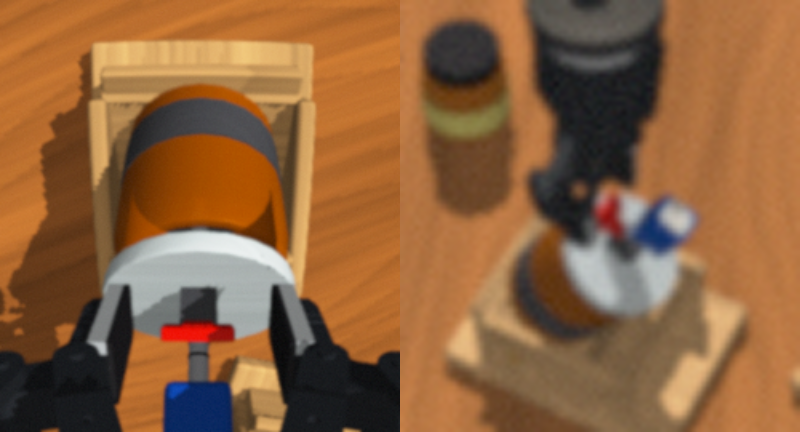

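This view shows a small dark gap under the foot's high side at (205,230), which confirms the diagnosis. The fingers straddle the lever symmetrically. I press down gently.

Call:
carry_out(series="0 0 0.8 0 0.55;0 0 0.4 0 0.55;0 0 0 0 0.55")

```text
clock: 23.2
tcp_pos: [0.5064, 0.1918, 0.1421]
orientation: [3.089, -0.567, -0.001]
contact_force: [-0.3, -0.0, -0.3]
grip_width: 0.047
```

Call:
carry_out(series="0 0 0.3 0 0.55;0 0 0 0 0.55")

```text
clock: 23.45
tcp_pos: [0.5066, 0.1919, 0.1393]
orientation: [3.09, -0.567, -0.0]
contact_force: [-0.5, 0.3, 0.4]
grip_width: 0.0465
```

Call:
carry_out(series="0 0 0.2 0 0.55;0 0 0 0 0.55")

```text
clock: 23.7
tcp_pos: [0.5068, 0.192, 0.1376]
orientation: [-3.09, 0.567, -0.0]
contact_force: [-1.2, 0.3, 1.1]
grip_width: 0.0469
```

Contact is starting (−1.2, +1.1 N). A little further.

Call:
carry_out(series="0 0 0.1 0 0.55;0 0 0 0 0.55")

```text
clock: 23.95
tcp_pos: [0.507, 0.192, 0.1367]
orientation: [-3.09, 0.567, -0.001]
contact_force: [0.9, -0.0, 1.6]
grip_width: 0.047
```

Call:
carry_out(series="0 0 0.1 0 0.55;0 0 0 0 0.55")

```text
clock: 24.2
tcp_pos: [0.5068, 0.192, 0.1355]
orientation: [-3.09, 0.567, -0.0]
contact_force: [-0.4, -0.3, 3.1]
grip_width: 0.047
```

```bash
python3 look.py pics/w21.png
```

```text
24.2 [0.50680614 0.19198783 0.13554946] [-0.439697   -0.30995503  3.07800264] [ 0.08236653 -0.15090949 -0.01378078] 0.0469573688094643
tool delta cm [-4.25 -0.35 -4.74] yaw now -0.363 yaw turn 0.037 (tool z down: -world)
```

View pics/w21.png

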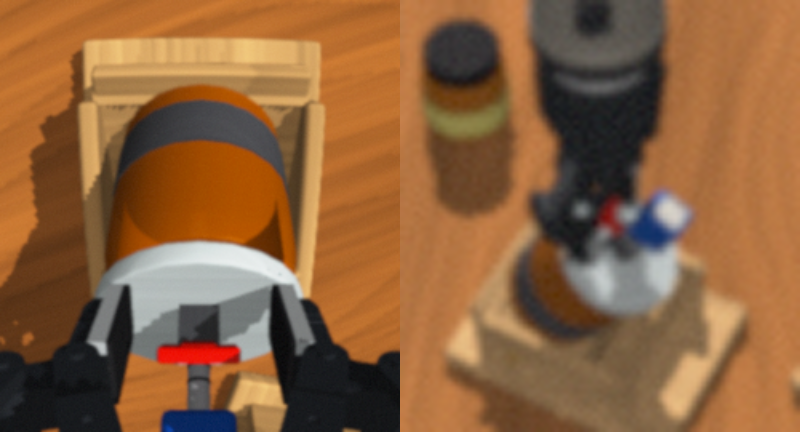

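The gap has closed. I press a bit more to make sure it is flush.

Call:
carry_out(series="0 0 0.1 0 0.55;0 0 0 0 0.55")

```text
clock: 24.55
tcp_pos: [0.5069, 0.1921, 0.135]
orientation: [-3.09, 0.568, -0.001]
contact_force: [-0.9, -0.0, 7.3]
grip_width: 0.0468
```

Call:
carry_out(series="0 0 0.1 0 0.55;0 0 0 0 0.55")

```text
clock: 24.8
tcp_pos: [0.507, 0.1921, 0.1348]
orientation: [3.09, -0.568, 0.002]
contact_force: [-3.1, -1.5, 13.6]
grip_width: 0.0471
```

It is stiff now, so flush on the rim. I lift, close the fingers and re-measure.

Call:
carry_out(series="0 0 -1 0 0.55;0 0 -4 0 0.55;-1.5 0 -2.5 0 0.5;-2 0 0 0 0.5;0 0 0 0 0.5;0 0 0 0 0.5")

```text
clock: 25.55
tcp_pos: [0.4736, 0.2037, 0.2075]
orientation: [3.089, -0.567, -0.002]
contact_force: [-0.3, 0.3, 0.7]
grip_width: 0.0426
```

```bash
python3 gfit4.py pics/g22.png; python3 look.py pics/w22.png
```

```text
foot [0.4985 0.1954 0.1074] tilt 29.5 axis yaw -0.308 gyaw -0.354 L 0.0656 err 1.09
rel mouth [-6.6 -1.8  1.8] lever pad open/down world [0.5017 0.1929 0.1533] [0.5107 0.1898 0.1466] ang 0.029
25.65 [0.47409159 0.20372269 0.20762828] [ 0.19960452  0.46265079 -0.16279537] [ 0.0227904  -0.03077392 -0.02849229] 0.04286798483898489
tool delta cm [-0.78 -0.4   2.48] yaw now -0.364 yaw turn 0.036 (tool z down: -world)
```

View pics/g22.png

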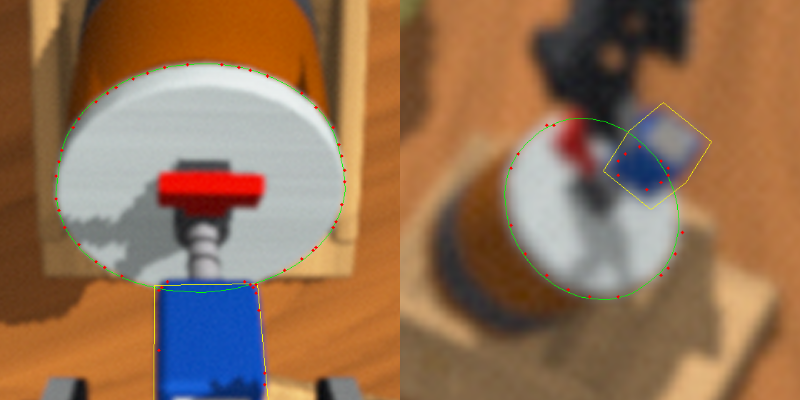

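Tilt is now 29.5°, axis within 0.03 rad of the jar's and the foot flush. Next the lever: locate the pad, then press with closed fingers.

```bash
python3 - <<'E'
from h import *
o=r.get_obs();p=eyes.grab_frame("wrist")
m=spotter.mark_of(p,"lever_pad");print(show(m),[atz(wray(p,d["uv"],o),.153) for d in m[:1]])
# red mask centroid
h=cv2.cvtColor(p["color"],cv2.COLOR_BGR2HSV);k=((h[...,0]<8)|(h[...,0]>172))&(h[...,1]>180)&(h[...,2]>150)
n,l,st,ce=cv2.connectedComponentsWithStats(k.astype(np.uint8));i=1+np.argmax(st[1:,4]);print(ce[i],st[i],atz(wray(p,ce[i],o),.153))
go([.5088,.1915,.19])
E
```

```text
[([258.5, 175.6], 0.66)] [array([0.50313712, 0.19132277, 0.153     ])]
[259.37593985 169.41729323] [241 165  37   9 266] [0.50686958 0.18929571 0.153     ]
tool delta cm [ 3.69 -0.05  1.81] yaw now -0.364
```

Call:
carry_out(series="0 0.2 -0.5 0 0.3;1.8 0 0 0 0;1.9 0 0 0 0;0 0 1.5 0 0;0 0 1 0 0;0 0 0 0 0;0 0 0 0 0")

```text
clock: 26.72
tcp_pos: [0.5075, 0.1897, 0.1885]
orientation: [3.09, -0.566, -0.0]
contact_force: [-0.5, -0.4, 0.4]
grip_width: 0.0
```

```bash
python3 look.py pics/w23.png
```

```text
26.725 [0.50751523 0.18969772 0.1884659 ] [-0.49689713 -0.44458977  0.37280349] [ 0.02903993  0.00581882 -0.02466439] 3.827965975788833e-05
tool delta cm [-4.42 -0.53  0.58] yaw now -0.363 yaw turn 0.037 (tool z down: -world)
```

View pics/w23.png

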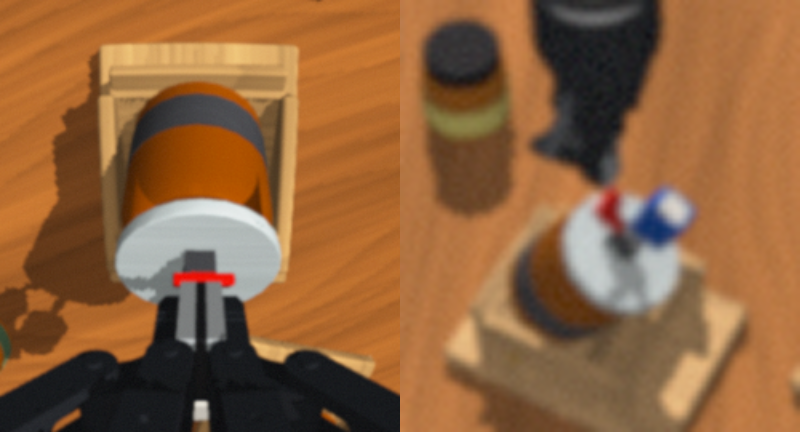

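The fingers are over the lever (201 vs 204). I descend onto it.

Call:
carry_out(series="0.1 0.1 0.8 0 0;0 0 0.7 0 0;0 0 0 0 0")

```text
clock: 27.2
tcp_pos: [0.5079, 0.1877, 0.1726]
orientation: [3.089, -0.567, -0.002]
contact_force: [0.1, 0.4, 0.1]
grip_width: 0.0001
```

Call:
carry_out(series="0 0 0.2 0 0;0 0 0.2 0 0;0 0 0 0 0")

```text
clock: 27.58
tcp_pos: [0.5084, 0.1881, 0.1694]
orientation: [3.09, -0.567, -0.0]
contact_force: [0.3, 0.1, -0.9]
grip_width: 0.0001
```

```bash
python3 look.py pics/w24.png
```

```text
27.575 [0.50838741 0.18805815 0.16942211] [ 0.34641307  0.05833801 -0.89613755] [-0.0421416  -0.01462423  0.05721493] 8.801405231535503e-05
tool delta cm [-4.55 -0.66 -1.35] yaw now -0.363 yaw turn 0.037 (tool z down: -world)
```

View pics/w24.png

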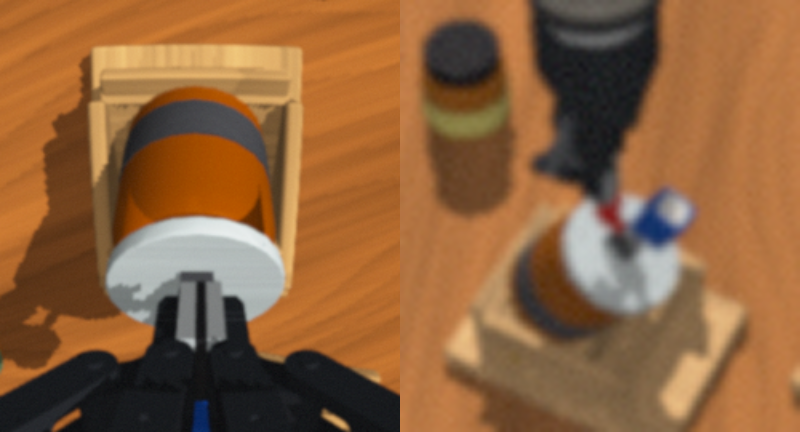

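Call:
carry_out(series="0 0 0.2 0 0;0 0 0.2 0 0;0 0 0 0 0")

```text
clock: 28.05
tcp_pos: [0.5108, 0.1885, 0.1671]
orientation: [-3.088, 0.568, -0.007]
contact_force: [3.3, -0.4, 6.4]
grip_width: 0.0
```

Call:
carry_out(series="0 0 0.2 0 0;0 0 0.2 0 0;0 0 0 0 0")

```text
clock: 28.42
tcp_pos: [0.5128, 0.1882, 0.1642]
orientation: [-3.086, 0.569, -0.013]
contact_force: [4.7, -2.2, 7.9]
grip_width: -0.0003
```

Call:
carry_out(series="0 0 0.15 0 0;0 0 0.15 0 0;0 0 0 0 0")

```text
clock: 28.8
tcp_pos: [0.5097, 0.1881, 0.1593]
orientation: [-3.089, 0.568, -0.004]
contact_force: [1.9, -1.9, 7.4]
grip_width: 0.0001
```

```bash
python3 look.py pics/w25.png
```

```text
28.8 [0.50967469 0.18807366 0.15929125] [ 1.92160589 -1.86380145  7.44951436] [-0.29280754 -0.56192394 -0.04821725] 7.912361447386202e-05
tool delta cm [-4.66 -0.61 -2.38] yaw now -0.364 yaw turn 0.036 (tool z down: -world)
```

View pics/w25.png

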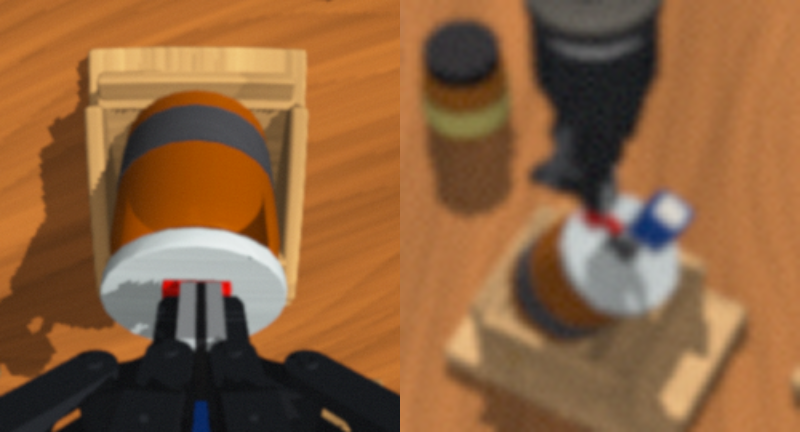

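The lever is mostly down: in the side view the red pad now lies low. I press on to the stop.

Call:
carry_out(series="0.2 0 0.1 0 0;0.1 0 0.15 0 0;0 0 0 0 0")

```text
clock: 29.28
tcp_pos: [0.5107, 0.1882, 0.1583]
orientation: [-3.09, 0.566, -0.0]
contact_force: [-7.9, -2.5, 23.7]
grip_width: 0.0004
```

Call:
carry_out(series="0 0 0.15 0 0;0 0 0.1 0 0;0 0 0 0 0")

```text
clock: 29.65
tcp_pos: [0.511, 0.1883, 0.1576]
orientation: [3.09, -0.566, 0.002]
contact_force: [-12.9, -5.2, 39.6]
grip_width: -0.0
```

That's the hard stop (force rising steeply). I back off and look.

Call:
carry_out(series="0 0 -0.4 0 0;0 0 -3 0 0;-1.5 0 -2.5 0 0;-2 0 0 0 0.3;0 0 0 0 0.5;0 0 0 0 0.5")

```text
clock: 30.4
tcp_pos: [0.4782, 0.1988, 0.2114]
orientation: [3.089, -0.567, -0.002]
contact_force: [0.3, -0.0, 0.1]
grip_width: 0.0422
```

```bash
python3 gfit4.py pics/g26.png; python3 - <<'E'
from h import *
p=eyes.grab_frame("wrist");c=p["color"][100:250,180:330];s=eyes.grab_frame("side")["color"][215:275,232:292]
cv2.imwrite("pics/w26.png",np.hstack([cv2.resize(c,(400,400),interpolation=2),cv2.resize(s,(400,400),interpolation=2)]))
E
```

```text
foot [0.4988 0.1963 0.1074] tilt 29.0 axis yaw -0.375 gyaw -0.452 L 0.0643 err 0.79
rel mouth [-6.7 -0.8  1.8] lever pad open/down world [0.5019 0.1926 0.1532] [0.5105 0.1888 0.1465] ang 0.019
```

View pics/w26.png

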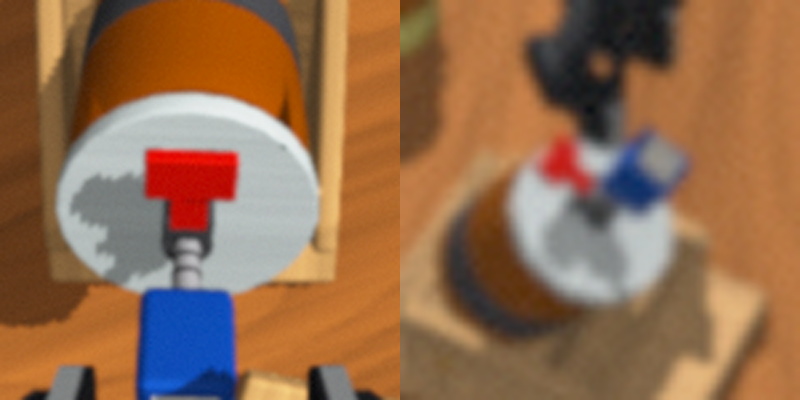

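View pics/g26.png

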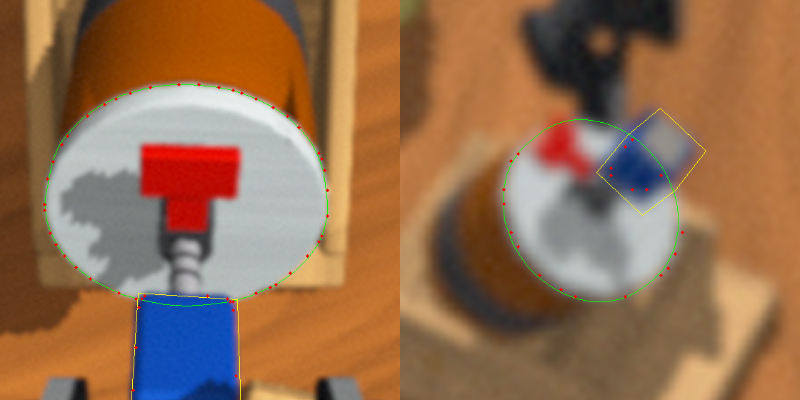

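The lever lies flat and down (crop (190,175)), with tilt 29.0°, within 0.02 rad of the jar's axis. One check disagrees: the fitted in-plane offset is -6.7 mm, more than the cone's 3.5 mm clearance allows. I look from the high side to judge it against the rim.

Call:
carry_out(series="2.5 0 -0.5 0 0.5;3 0 0 0 0.5;3 0 0 0 0.5;0 0 0 0 0.5;0 0 0 0 0.5")

```text
clock: 31.22
tcp_pos: [0.5574, 0.1695, 0.2171]
orientation: [3.09, -0.567, -0.002]
contact_force: [0.6, 0.2, 0.8]
grip_width: 0.0425
```

```bash
python3 - <<'E'
from h import *
o=r.get_obs();p=eyes.grab_frame("wrist");s=eyes.grab_frame("side");print(o["clock"],o["tcp_pos"])
u=wproj(p,[.5,.196,.11],o);print(u)
x0,y0=int(u[0]),int(u[1])
np.save("w27.npy",{"o":o,"p":p,"s":s},allow_pickle=True)
c=p["color"][max(0,y0-75):y0+65,x0-70:x0+70]
cv2.imwrite("pics/w27.png",cv2.resize(c,(600,600),interpolation=2))
E
```

```text
31.225 [0.55735312 0.1695131  0.21705752]
[251.32022837 257.78781494]
```

View pics/w27.png

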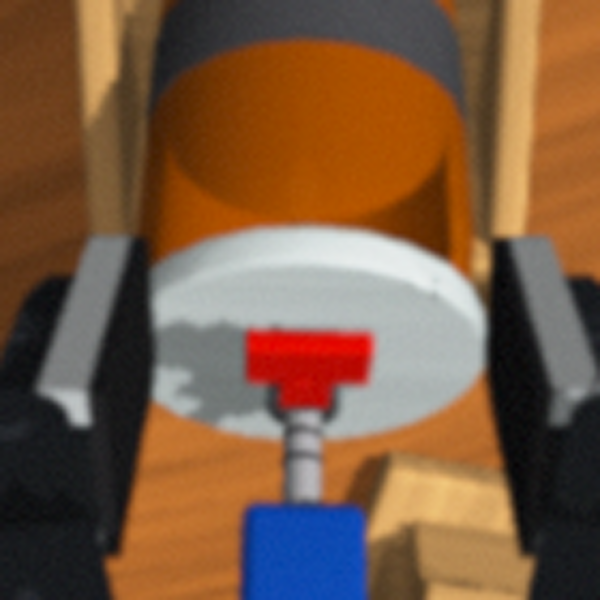

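The jar wall runs straight under the foot's high edge at (320,230), with no gap and no rim showing. An offset of 6.7 mm would expose the rim, so that reading is a bias in the jar fit. The foot is flush. I move clear, take a last look and hand in.

Call:
carry_out(series="0 0 -3 0 0.5;0 0 -4 0 0.5;0 0 0 0 0.5;0 0 0 0 0.5")

```text
clock: 31.82
tcp_pos: [0.5572, 0.1694, 0.2871]
orientation: [3.09, -0.566, -0.001]
contact_force: [-0.5, -0.7, -0.3]
grip_width: 0.0426
```

```bash
python3 - <<'E'
from h import *
o=r.get_obs();s=eyes.grab_frame("side");t=eyes.grab_frame("top");print(o["clock"],o["contact_force"])
cv2.imwrite("pics/fin.png",np.hstack([cv2.resize(s["color"][100:360,150:360],(400,495)),cv2.resize(t["color"][90:330,80:440],(390,495))]))
r.hand_in();print(r.get_obs()["clock"])
E
```

```text
31.825 [-0.51074569 -0.67602671 -0.32281004]
the job is handed in; nothing more can be done
the job is handed in; nothing more can be done
```

View pics/fin.png

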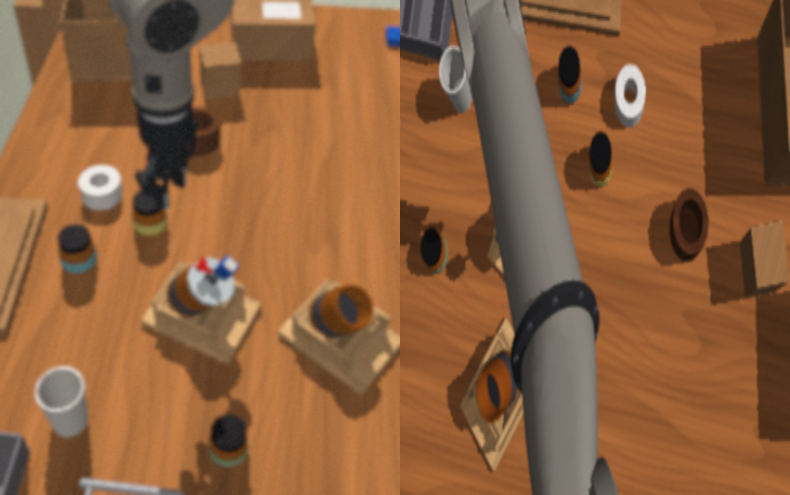

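The job is handed in at about 32 s. The locked gauge stands on the far jar and, as far as I can tell, its tip is still on the soap. I gripped it by the knob, tipped it about 30° in the pads against its holder and seated it on the rim. I then slid the probe down to the soap and pressed the lever to its stop.

**Last checks that agreed:**
- **Tilt:** 29.0°, within about 0.02 rad of the jar's axis.
- **Seating:** no gap or exposed rim seen from the high side.
- **Lever:** lying flat and down.
- **Bystanders:** in place in the final pictures.

**Checks that went badly or disagreed:**
- **Probe force:** it overshot to about 22 N axial at the wrist (limit 30 N). The compressed tip then propped the foot up by about 3°, so I pressed the foot flush before locking.
- **Lever force:** the press peaked at about 40 N vertical, about 42 N in all, through the fingertips. The limit for the arm or gripper's body is 40 N.
- **Foot position:** the fitted offset was 6.7 mm down the slope (limit 6 mm). The cone allows only 3.5 mm when flush and no rim shows, so I took this as an error in the jar fit. I didn't confirm it with a second measurement.
- **Tip contact:** inferred from how the probe slid and its spring, not measured after the lever was locked.

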